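# Load the numbered charging bays in order and start the charge

## Task

Bay 1 of the charger already holds a battery cartridge; load the two loose cartridges the same way, first into the bay with two dots, then into the bay with three dots: black end with its steel tip against the sprung contact, pressed back without ramming it, lying fully down in the bay behind the end wall, and let go. Then press the red selector knob right down and, keeping it down, turn it clockwise as far as it goes, so that it stays down when you let go. Leave the cartridge in bay 1 and everything else on the bench alone.

Things in the scene. Friction and masses are not known exactly. Their poses are not given: they have to be found in the camera images.
- bay1: charging bay with 1 white dot on its blue spring housing, fixed, all bays alike. Origin: underside; x from housing to end wall. Base x -112 to 76 mm, 62 wide, 6 thick; housing x -110 to -74, 46 tall; end wall inner face x = 62, 12 thick, 35 tall. Collars lie on floors at z 14 (x -58 to -28, 38 to 62) between flared cheeks (37 mm apart below, 48 on top, z 34); x -28 to 38 is open for fingers.
- bay1_contact (a joint): push-in of bay 1's sprung copper contact plate, m: 0 free, 0.010 loaded, 0.020 at its stop. Plate 34 mm wide, z 16 to 39 mm; its face is at x = -48 mm when free and moves to -x; 4 N to start, 9 N at 10 mm. Free gap to the end wall: 110 mm, 10 less than a cartridge
- bay2: charging bay with 2 white dots on its blue spring housing, fixed, all bays alike. Origin: underside; x from housing to end wall. Base x -112 to 76 mm, 62 wide, 6 thick; housing x -110 to -74, 46 tall; end wall inner face x = 62, 12 thick, 35 tall. Collars lie on floors at z 14 (x -58 to -28, 38 to 62) between flared cheeks (37 mm apart below, 48 on top, z 34); x -28 to 38 is open for fingers.
- bay2_seat (a point): where the mid-length point of a loaded cartridge's axis lies in bay 2: x 2, y 0, z 31 mm in the bay's frame; the cartridge lies along the bay with its tip at the housing (-x) end
- bay2_contact (a joint): push-in of bay 2's sprung copper contact plate, m: 0 free, 0.010 loaded, 0.020 at its stop. Plate 34 mm wide, z 16 to 39 mm; its face is at x = -48 mm when free and moves to -x; 4 N to start, 9 N at 10 mm. Free gap to the end wall: 110 mm, 10 less than a cartridge
- bay3: charging bay with 3 white dots on its blue spring housing, fixed, all bays alike. Origin: underside; x from housing to end wall. Base x -112 to 76 mm, 62 wide, 6 thick; housing x -110 to -74, 46 tall; end wall inner face x = 62, 12 thick, 35 tall. Collars lie on floors at z 14 (x -58 to -28, 38 to 62) between flared cheeks (37 mm apart below, 48 on top, z 34); x -28 to 38 is open for fingers.
- bay3_seat (a point): where the mid-length point of a loaded cartridge's axis lies in bay 3: x 2, y 0, z 31 mm in the bay's frame; the cartridge lies along the bay with its tip at the housing (-x) end
- bay3_contact (a joint): push-in of bay 3's sprung copper contact plate, m: 0 free, 0.010 loaded, 0.020 at its stop. Plate 34 mm wide, z 16 to 39 mm; its face is at x = -48 mm when free and moves to -x; 4 N to start, 9 N at 10 mm. Free gap to the end wall: 110 mm, 10 less than a cartridge
- cell_a: brass battery cartridge, 120 mm long. Along its x: steel contact tip 18 mm across (-60 to -54 mm), black square collar 34 x 34 (-54 to -32), round brass barrel 28 across (-32 to +42), white square collar 34 x 34 (+42 to +60). Origin: mid-length, on the underside of the collars; z up; axis 17 mm up. Loose on the bench.
- cell_a_mid (a point): the middle of cell_a's barrel axis, 17 mm above its origin
- cell_a_tip (a point): the end of cell_a's steel contact tip, on the axis, 60 mm from the middle
- cell_b: brass battery cartridge, 120 mm long. Along its x: steel contact tip 18 mm across (-60 to -54 mm), black square collar 34 x 34 (-54 to -32), round brass barrel 28 across (-32 to +42), white square collar 34 x 34 (+42 to +60). Origin: mid-length, on the underside of the collars; z up; axis 17 mm up. Loose on the bench.
- cell_b_mid (a point): the middle of cell_b's barrel axis, 17 mm above its origin
- cell_b_tip (a point): the end of cell_b's steel contact tip, on the axis, 60 mm from the middle
- cell_in: brass battery cartridge, 120 mm long. Along its x: steel contact tip 18 mm across (-60 to -54 mm), black square collar 34 x 34 (-54 to -32), round brass barrel 28 across (-32 to +42), white square collar 34 x 34 (+42 to +60). Origin: mid-length, on the underside of the collars; z up; axis 17 mm up. Already loaded in bay 1; stays there.
- sel_base: grey base plate 90 x 90 x 12 mm, fixed, of the red start selector; a yellow bridge (underside z 24, top 32 mm, up to 40 mm from the axis) on its -x/+y side. Origin: underside, on the knob's axis, z up
- selector_grip (a point): on the red knob's axis at grip height, 68 mm above the bench when up. Grip bar along this frame's x: 46 mm long, 16 thick, from 20 below to 8 above this point; under it a neck and a disc 50 mm across. The disc's lug is locked beside the bridge until pressed over 8 mm, then swings under it; there the knob stays down
- selector (a joint): turn of the knob, rad, clockwise seen from above: 0 at the start (off), 1.2 at its stop (charging)
- sel_press (a joint): how far the knob is pressed down, m: 0 up, 0.012 at the stop; sprung, 5 N to start and 12 N at the stop; about 0.008 when latched under the bridge
- lamp_a: brass lamp body with a black neck, 54 mm across, 91 mm tall, standing, loose. A bystander; origin at the middle of its underside
- lamp_b: brass lamp body with a black neck, 54 mm across, 91 mm tall, standing, loose. A bystander; origin at the middle of its underside
- driver: screwdriver 180 mm long with an orange handle, lying loose. A bystander; origin under the middle of its length
- dome: brass dome cover 84 mm across, 28 mm tall, loose. A bystander; origin at the middle of its underside
- cup: white plastic cup 72 mm across, 75 mm tall, loose. A bystander; origin at the middle of its underside
There are look-alikes about, which are no part of the job. What is shaped like the bay1 but pink is not meant. Leave any green look-alike of the cell_a alone.

How it is judged:
On the way, in this order (a step that is already met when the one before it is completed fails the run):
1. a loose cartridge is loaded in bay 2 (two dots) and let go, bay 3 still empty (((distance between cell_a_mid and bay2_seat below 0.006 m and angle between the x axis of cell_a and the x axis of bay2, either way round below 0.08 rad and x of cell_a_tip in the frame of bay2 below -0.05 m and value of joint bay2_contact above 0.005 m and contact force between the fingers and cell_a below 0.2 N and linear speed of cell_a below 0.03 m/s) or (distance between cell_b_mid and bay2_seat below 0.006 m and angle between the x axis of cell_b and the x axis of bay2, either way round below 0.08 rad and x of cell_b_tip in the frame of bay2 below -0.05 m and value of joint bay2_contact above 0.005 m and contact force between the fingers and cell_b below 0.2 N and linear speed of cell_b below 0.03 m/s)) and value of joint bay3_contact below 0.003 m), for 0.2 s.
2. the other cartridge is loaded in bay 3 (three dots) and let go, bay 2 still loaded, the knob not yet turned (((distance between cell_a_mid and bay2_seat below 0.006 m and angle between the x axis of cell_a and the x axis of bay2, either way round below 0.08 rad and x of cell_a_tip in the frame of bay2 below -0.05 m and value of joint bay2_contact above 0.005 m and contact force between the fingers and cell_a below 0.2 N and linear speed of cell_a below 0.03 m/s) or (distance between cell_b_mid and bay2_seat below 0.006 m and angle between the x axis of cell_b and the x axis of bay2, either way round below 0.08 rad and x of cell_b_tip in the frame of bay2 below -0.05 m and value of joint bay2_contact above 0.005 m and contact force between the fingers and cell_b below 0.2 N and linear speed of cell_b below 0.03 m/s)) and ((distance between cell_a_mid and bay3_seat below 0.006 m and angle between the x axis of cell_a and the x axis of bay3, either way round below 0.08 rad and x of cell_a_tip in the frame of bay3 below -0.05 m and value of joint bay3_contact above 0.005 m and contact force between the fingers and cell_a below 0.2 N and linear speed of cell_a below 0.03 m/s) or (distance between cell_b_mid and bay3_seat below 0.006 m and angle between the x axis of cell_b and the x axis of bay3, either way round below 0.08 rad and x of cell_b_tip in the frame of bay3 below -0.05 m and value of joint bay3_contact above 0.005 m and contact force between the fingers and cell_b below 0.2 N and linear speed of cell_b below 0.03 m/s)) and value of joint selector below 0.4 rad), for 0.2 s.
3. the knob has been pressed and turned clockwise and stays latched down (value of joint selector above 0.9 rad and value of joint sel_press above 0.005 m and contact force between the fingers and sel_base below 0.2 N), for 0.2 s.
At the end, for the whole second after the job is handed in: Bays 2 and 3 each hold a cartridge, let go, at rest, like bay 1: middle within 6 mm of the seat point, within 0.08 rad of the bay's axis, steel tip at the spring end, contact pushed in over 5 mm. Knob turned over 0.9 rad and latched over 5 mm down (all of step 3 and ((distance between cell_a_mid and bay2_seat below 0.006 m and angle between the x axis of cell_a and the x axis of bay2, either way round below 0.08 rad and x of cell_a_tip in the frame of bay2 below -0.05 m and value of joint bay2_contact above 0.005 m and contact force between the fingers and cell_a below 0.2 N and linear speed of cell_a below 0.03 m/s) or (distance between cell_b_mid and bay2_seat below 0.006 m and angle between the x axis of cell_b and the x axis of bay2, either way round below 0.08 rad and x of cell_b_tip in the frame of bay2 below -0.05 m and value of joint bay2_contact above 0.005 m and contact force between the fingers and cell_b below 0.2 N and linear speed of cell_b below 0.03 m/s)) and ((distance between cell_a_mid and bay3_seat below 0.006 m and angle between the x axis of cell_a and the x axis of bay3, either way round below 0.08 rad and x of cell_a_tip in the frame of bay3 below -0.05 m and value of joint bay3_contact above 0.005 m and contact force between the fingers and cell_a below 0.2 N and linear speed of cell_a below 0.03 m/s) or (distance between cell_b_mid and bay3_seat below 0.006 m and angle between the x axis of cell_b and the x axis of bay3, either way round below 0.08 rad and x of cell_b_tip in the frame of bay3 below -0.05 m and value of joint bay3_contact above 0.005 m and contact force between the fingers and cell_b below 0.2 N and linear speed of cell_b below 0.03 m/s)) and distance of cell_in from where it was at the start of the episode below 0.008 m and value of joint bay1_contact above 0.005 m); the robot touches nothing.
It fails at once if the knob is forced round without being pressed down (value of joint selector above 0.32 rad and value of joint sel_press below 0.005 m).
It fails at once if the cartridge in bay 1 is moved more than 8 mm (distance of cell_in from where it was at the start of the episode above 0.008 m).
It fails at once if a cartridge is rammed into a bay with over 80 N (contact force between any of cell_a, cell_b and bay2 above 80 N or contact force between any of cell_a, cell_b and bay3 above 80 N).
It fails at once if a lamp body, the screwdriver, the dome or the cup is knocked more than 30 mm (distance of any of lamp_a, lamp_b, driver, dome, cup from where it was at the start of the episode above 0.03 m).
It also fails if it takes over 67 s, if anything falls off the work surface, if the arm or the gripper's body presses on something with over 40 N, if the wrist force passes 120 N, or if a joint passes its speed limit or range.

## Robot

A 7-joint arm with a two-finger parallel gripper is mounted at the origin on the work surface. World frame = base frame: x ahead of the robot, y to its left, z up, the work surface at z = 0. Lengths are in m, angles in rad, forces in N, time in s.
With the tool pointing down it reaches from about 0.4 to 0.925 m from the base axis. Payload 4.1 kg.
Tool frame: the origin (TCP) lies at the very end of the fingers, on their centre line; the grasp point (between the pads) lies 19 mm behind it; z points along the fingers, y is the line along which they close (so a half turn about z gives the same grasp; the last joint's range is limited). The gripper opens to 85 mm and grips with 20 to 120 N. Pads are 22 mm wide; open, the fingers measure 114 mm over their backs; the gripper's body (76 mm by 85 mm) begins 54 mm behind the grasp point. The pads swing forward as they close: fully open they stand 13 mm farther back than shut.
Start: joints at [1.017, 0.398, 0.045, 1.537, -0.019, 1.207, -0.051], TCP at [0.286, -0.584, 0.231] pointing down, gripper open.
Joint ranges: [-2.82, 2.82], [-0.49, 2.23], [-1.37, 1.46], [0, 2.46], [-1.36, 4.5], [0.23, 2], [-2.94, 2.94]. Speed limits (rad/s): [2.57, 2.57, 3.14, 3.14, 3.14, 3.14, 3.14].

## Interface

Orientations are given as a 3x3 rotation matrix whose columns are the frame's x, y, z axes.
In Python, from station import readout, grab_frame, get_calibration, ctrl, nets gives the robot as it stands. The module is installed in compiled form; this text tells all that it offers.
- The arm moves only by the shell command python3 -m creep 'ROWS'. ROWS is JSON, a list of rows, each a list of 3 entries, a list of its own where there are three numbers: the shift along the tool's x, y, z in m, then the turn, a rotation vector about the tool's x, y, z in degrees, then the finger opening in m, from 0 to 0.0854. In form: [[[dx, dy, dz], [ax, ay, az], fingers], ...]. A call has 1 to 5 rows; each row shifts and turns the commanded pose from where the row before left it, along the tool's axes as they then stand; what a row does not reach is not made up. A row lasts 1/12 s, in which the tool goes at most 41.7 mm and 7.16 degrees, less where a joint would pass 70% of its speed; a pose out of reach is approached as far as the arm can. A call is refused whole if a number of a shift passes 0.0417 or a number of a turn 7.16, either way. A call with a gripper value outside its range is refused whole. The fingers move at their own pace and stop on an object; the grip force is fixed at half the most. Time passes only in rows, so rows that do not move let the fingers close. It gives the time, the measured TCP pose, the force, the opening and the grip force at its end, in the units of the state.
- readout.read_state(): the state, without advancing time (a new reading comes with each control period).
- grab_frame(name): name is "side" or "top"; returns the picture (384x512x3 uint8, red, green, blue); there is no depth.
- get_calibration(name): a dict with "intrinsics" (3x3 intrinsics, pixels), "world_to_cam" (4x4, takes a point from world to camera coordinates). Camera axes: x right, y down, z forward; pixel columns grow to the right and rows downward; lengths in m; the calibration is good to about 2 mm. A picture is of the moment at which its call begins. get_calibration takes no time and is no camera call.
- ctrl.close_job(): hands the job in; it is judged then, once.
Trained networks look in the newest picture that a camera, given by its name, has taken for a name from the list of things; names that differ only in an ending like _2 or _b are one class to them, and where a whole thing is asked for, a point or a joint stands for the part that bears it (a point fixed in the world has none). Each returns a list of dicts, best first, with "confidence" (0 to 1); they miss things now and then, are a little off and sometimes report something else, mostly with a low value. They report only what shows in the picture. A call takes as long as a camera call. They do not tell look-alikes from the thing itself.
- nets.find_in(camera, target): "position" ([column, row] in pixels, amid what is visible of it).
- nets.landmark_of(camera, target): "position" ([column, row] in pixels: a listed point, or the origin of a listed thing).
The state is a dict: "clock": time; "q": joint angles; "joint_velocities": joint speeds; "tau": joint torques, N m; "tcp_pos": TCP position; "tcp_rot": TCP orientation; "wrist_force": force on the tool from outside, world axes, zero at the start; "wrist_torque": the same for the moment, N m; "opening": finger opening in m; "grasp_force": force on a finger pad.
Only numpy, scipy, OpenCV 4.12 (cv2) and the standard library are available. Lean on these libraries where they do the work, as an engineer would, in place of code of your own. Each camera call takes 0.05 s, during which the arm holds its last target. There are 200 camera calls.

## Working session

There is one attempt and no reset: what is moved stays moved. The work goes in short steps, Python scripts to look and compute and a shell command to move; the robot and the scene stay as the last step left them, time stands still between calls to the robot, and variables do not carry over. Pictures are saved under pics/ and viewed, at most 10 in all, crops included, and the job is handed in when it is done.

```bash
mkdir -p pics
python3 - <<'E'
from station import readout, grab_frame, get_calibration
import cv2,numpy as np
for c in("side","top"):
    im=grab_frame(c);cv2.imwrite(f"pics/{c}0.png",cv2.resize(im[:,:,::-1],(800,600),interpolation=cv2.INTER_CUBIC))
    k=get_calibration(c);print(np.round(k["intrinsics"],1).tolist(),np.round(k["world_to_cam"],3).tolist())
s=readout.read_state();print(s["clock"],s["tcp_pos"],np.round(s["tcp_rot"],3).tolist(),s["opening"])
E
```

```text
[[357.9, 0.0, 254.7], [0.0, 357.9, 196.5], [0.0, 0.0, 1.0]] [[-0.997, -0.071, 0.003, 0.501], [-0.038, 0.498, -0.866, 0.099], [0.06, -0.864, -0.5, 1.066], [0.0, 0.0, 0.0, 1.0]]
[[458.0, 0.0, 257.6], [0.0, 458.0, 188.2], [0.0, 0.0, 1.0]] [[0.023, -1.0, 0.017, -0.038], [-0.991, -0.026, -0.134, 0.51], [0.134, -0.014, -0.991, 1.413], [0.0, 0.0, 0.0, 1.0]]
0.1 [ 0.28529588 -0.58340792  0.2303483 ] [[0.898, 0.439, -0.001], [0.439, -0.898, 0.002], [-0.0, -0.002, -1.0]] 0.08536561875801199
```

View pics/top0.png

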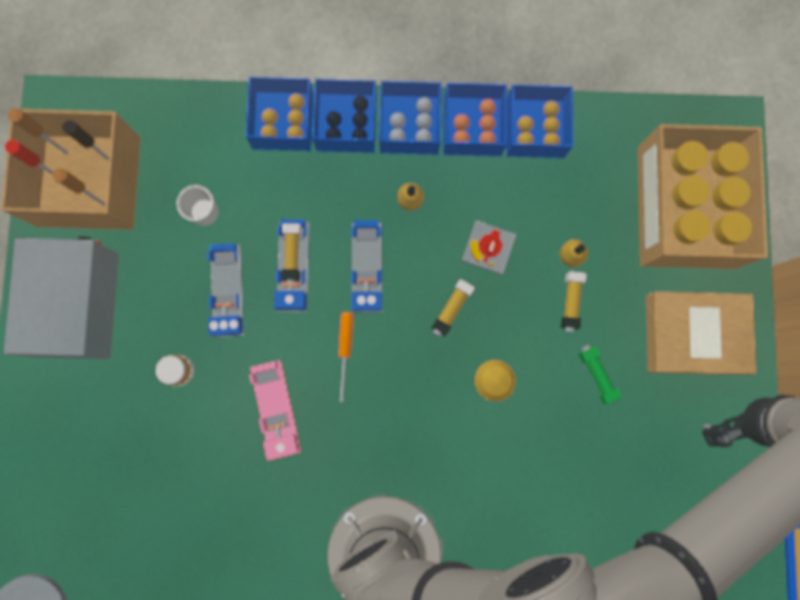

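View pics/side0.png

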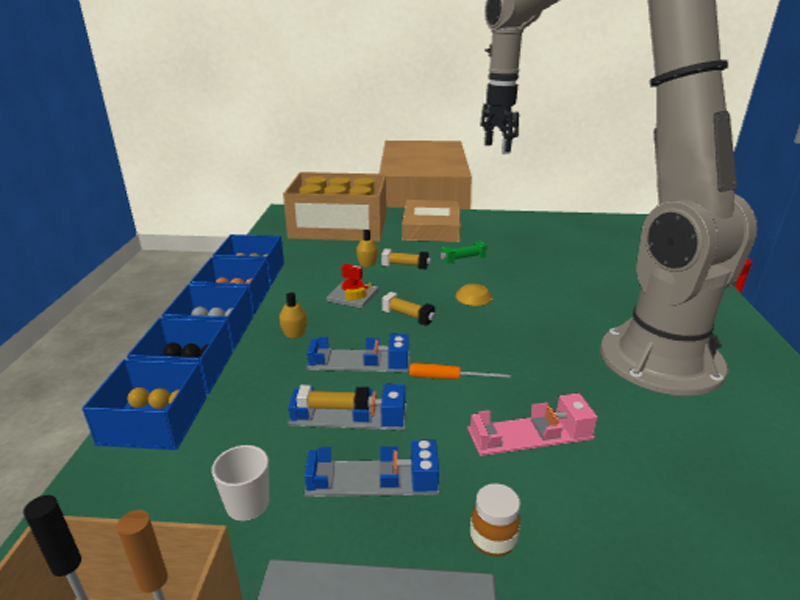

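The top view (800x600 scale) shows bay 2 at (367,265), bay 1 loaded at (290,265) and bay 3 at (225,290). The loose cells are at (455,307) and (573,300), with their black ends towards the robot. The knob is at (490,245). The green cell at (600,375) and the pink bay at (273,410) are look-alikes. The side view agrees.

```bash
cat > h.py <<'E'
import numpy as np
from scipy.optimize import least_squares
from station import readout, grab_frame, get_calibration, nets
K={c:(get_calibration(c)["intrinsics"],np.array(get_calibration(c)["world_to_cam"])) for c in("side","top")}
def proj(c,p):
    k,T=K[c];q=(T[:3,:3]@np.atleast_2d(p).T).T+T[:3,3];q=q@np.array(k).T;return q[:,:2]/q[:,2:]
def back(c,px,z):
    k,T=K[c];R=T[:3,:3];o=-R.T@T[:3,3];d=R.T@np.linalg.inv(k)@np.array([px[0],px[1],1.]);return o+d*(z-o[2])/d[2]
def tri(a,b):
    return least_squares(lambda p:np.r_[proj("side",p)[0]-a,proj("top",p)[0]-b],[.6,0,.05]).x
E
python3 - <<'E'
from h import *
zs=dict(bay1=0,bay2_seat=.031,bay3_seat=.031,cell_a_mid=.017,cell_a_tip=.017,sel_base=0,selector_grip=.068,lamp_a=0,driver=0)
grab_frame("top");grab_frame("side")
for n,z in zs.items():
  for c in("top","side"):
    for r in nets.landmark_of(c,n):
      if r["confidence"]>.3: print(n,c,round(r["confidence"],2),np.round(r["position"],1),np.round(back(c,r["position"],z),4)[:2])
E
```

```text
bay1 top 0.72 [173.4 254.4] [0.2974 0.235 ]
bay1 top 0.68 [233.9 163.3] [0.5954 0.0527]
bay1 top 0.6 [145.1 180. ] [0.533  0.3376]
bay1 top 0.57 [188.  163.8] [0.5898 0.2017]
bay1 top 0.32 [363.6 209.9] [ 0.4538 -0.3702]
bay1 side 0.91 [229.9 305.5] [0.5343 0.3357]
bay1 side 0.8 [214.6 266.5] [0.5908 0.208 ]
bay1 side 0.77 [330.8 280.8] [0.298  0.2387]
bay1 side 0.73 [224.1 230.6] [0.5894 0.0487]
bay2_seat top 0.79 [235.7 166.7] [0.5787 0.0454]
bay2_seat side 0.85 [219.1 220.1] [0.6041 0.0404]
bay3_seat top 0.98 [144.3 179.4] [0.5302 0.333 ]
bay3_seat top 0.7 [264.1 131.5] [ 0.6963 -0.0426]
bay3_seat side 0.77 [228.2 295.8] [0.5369 0.3368]
cell_a_mid top 0.84 [384.6 240.7] [ 0.356 -0.432]
cell_a_mid top 0.82 [287.9 200.3] [ 0.4768 -0.1237]
cell_a_mid top 0.5 [317.3 153.6] [ 0.6314 -0.2169]
cell_a_mid side 0.81 [262.4 196.5] [ 0.4856 -0.1321]
cell_a_mid side 0.64 [295.4 163. ] [ 0.3678 -0.4104]
cell_a_tip top 0.98 [375.1 222.6] [ 0.4126 -0.4024]
cell_a_tip top 0.9 [278.  216.3] [ 0.425 -0.093]
cell_a_tip side 0.89 [279.4 201.7] [ 0.4283 -0.1023]
cell_a_tip side 0.71 [281.3 165.1] [ 0.424  -0.3861]
sel_base top 0.71 [315.6 159.2] [ 0.6162 -0.2139]
sel_base top 0.62 [288.9 197. ] [ 0.4895 -0.1282]
sel_base side 0.65 [229.4 188.7] [ 0.6077 -0.2084]
selector_grip top 0.6 [315.8 152.3] [ 0.6243 -0.2047]
selector_grip side 0.63 [276.3 165. ] [ 0.4434 -0.2757]
selector_grip side 0.48 [223.4 172.7] [ 0.6251 -0.1984]
lamp_a top 0.67 [263.2 128.2] [ 0.7156 -0.0402]
lamp_a top 0.58 [363.2 163.5] [ 0.6061 -0.3701]
lamp_a side 0.9 [186.3 213.6] [ 0.7227 -0.0344]
lamp_a side 0.62 [237.8 171.2] [ 0.5937 -0.3529]
driver top 0.71 [220.6 226.3] [0.3897 0.089 ]
driver side 0.88 [296.6 245.6] [0.3774 0.1048]
```

```bash
cat > fit.py <<'E'
import cv2
from h import *
from scipy.optimize import minimize
def box(x0,x1,y0,y1,z0,z1): return np.array([[x,y,z] for x in(x0,x1) for y in(y0,y1) for z in(z0,z1)])/1e3
a=np.linspace(0,2*np.pi,16,endpoint=False)
def cyl(x0,x1,r,zc): return np.array([[x,r*np.cos(t),zc+r*np.sin(t)] for x in(x0,x1) for t in a])/1e3
BR,BK,WH,BL,GY=(150,115,20),(20,20,20),(215,215,215),(20,70,170),(125,135,140)
CELL=[cyl(-60,-54,9,17),box(-54,-32,-17,17,0,34),cyl(-32,42,14,17),box(42,60,-17,17,0,34)]
BAY=[box(-112,76,-31,31,0,6),box(-110,-74,-23,23,6,46),box(62,74,-24,24,6,35)]
SEL=[box(-45,45,-45,45,0,12)]
S=4
def render(c,parts,p):
    m=np.zeros((384*S,512*S),np.uint8);R=np.array([[np.cos(p[2]),-np.sin(p[2]),0],[np.sin(p[2]),np.cos(p[2]),0],[0,0,1]])
    for q in parts:
        w=proj(c,q@R.T+[p[0],p[1],0]);w=((w+.5)*S-.5)
        cv2.fillConvexPoly(m,cv2.convexHull(np.round(w*16).astype(np.int32)),255,shift=4)
    return cv2.resize(m,(512,384),interpolation=cv2.INTER_AREA)/255.
def fg(im):
    f=im.astype(float);g=f[...,1]-np.maximum(f[...,0],f[...,2])   # green excess ; bg ~ +
    return g
def fit(ims,parts,p0,cams=("top","side")):
    D={}
    for c in cams:
        g=fg(ims[c]);roi=cv2.dilate((render(c,parts,p0)>0).astype(np.uint8),np.ones((13,13)))>0
        bgv=np.percentile(g[roi],85);D[c]=(np.clip(1-g/max(bgv,5),0,1),cv2.dilate(roi.astype(np.uint8),np.ones((3,3)))>0)
    def cost(d):
        p=np.array(p0)+np.array(d)*[.01,.01,.1];s=0
        for c in cams:
            f,roi=D[c];s+=((render(c,parts,p)-f)[roi]**2).sum()
        return s
    r=minimize(cost,[0,0,0],method="Nelder-Mead",options=dict(initial_simplex=[[0,0,0],[1,0,0],[0,1,0],[0,0,1]],xatol=.01,fatol=.01))
    return np.array(p0)+r.x*[.01,.01,.1],r.fun,cost([0,0,0])
E
cat > m.py <<'E'
from fit import *
ims={c:grab_frame(c) for c in("top","side")}
for c in ims: np.save(f"pics/{c}.npy",ims[c])
G=dict(bay2=(BAY,(.592,.05,0)),bay3=(BAY,(.535,.336,.1)),bay1=(BAY,(.59,.205,0)),cell_a=(CELL,(.48,-.127,-.5)),cell_b=(CELL,(.48,-.41,-.05)),sel=(SEL,(.612,-.211,-.4)))
out={c:cv2.resize(ims[c][:,:,::-1],None,fx=4,fy=4,interpolation=cv2.INTER_CUBIC) for c in ims}
for n,(P,p0) in G.items():
    for cams in (("top","side"),("top",),("side",)):
        p,f,f0=fit(ims,P,p0,cams);print(n,cams,np.round(p,4),round(f,1),round(f0,1))
        if len(cams)==2:
            for c in out:
                m=(cv2.resize(render(c,P,p),None,fx=4,fy=4)>.5).astype(np.uint8)
                cv2.drawContours(out[c],cv2.findContours(m,0,2)[0],-1,(255,0,255),1)
t=out["top"][480:960,500:1620];s=out["side"][560:1360,700:1340]
cv2.imwrite("pics/ovt.png",cv2.resize(t,(800,343)));cv2.imwrite("pics/ovs.png",cv2.resize(s,(480,600)))
E
python3 m.py
```

```text
bay2 ('top', 'side') [0.5903 0.0495 0.0334] 410.9 449.1
bay2 ('top',) [0.5909 0.0508 0.03  ] 120.7 143.0
bay2 ('side',) [0.5913 0.0483 0.0605] 273.5 306.1
bay3 ('top', 'side') [0.5334 0.3377 0.0925] 342.6 421.4
bay3 ('top',) [0.5329 0.34   0.0775] 100.4 171.7
bay3 ('side',) [0.5334 0.3372 0.1006] 216.8 249.7
bay1 ('top', 'side') [0.5883 0.2025 0.0253] 427.4 525.4
bay1 ('top',) [0.5869 0.2043 0.0059] 76.9 89.8
bay1 ('side',) [0.5886 0.1998 0.0183] 299.6 435.5
cell_a ('top', 'side') [ 0.4875 -0.1268 -0.5258] 40.6 180.7
cell_a ('top',) [ 0.4864 -0.1258 -0.525 ] 15.0 83.9
cell_a ('side',) [ 0.488  -0.128  -0.5314] 22.3 96.9
cell_b ('top', 'side') [ 0.5092 -0.3753 -0.1314] 177.6 1072.5
cell_b ('top',) [ 0.5065 -0.3747 -0.1377] 13.8 640.0
cell_b ('side',) [ 0.5094 -0.3772 -0.0893] 159.4 432.5
sel ('top', 'side') [ 0.6193 -0.2043 -0.3254] 218.1 408.4
sel ('top',) [ 0.619  -0.2031 -0.3159] 10.7 161.3
sel ('side',) [ 0.6208 -0.2076 -0.3463] 196.5 247.1
```

View pics/ovt.png

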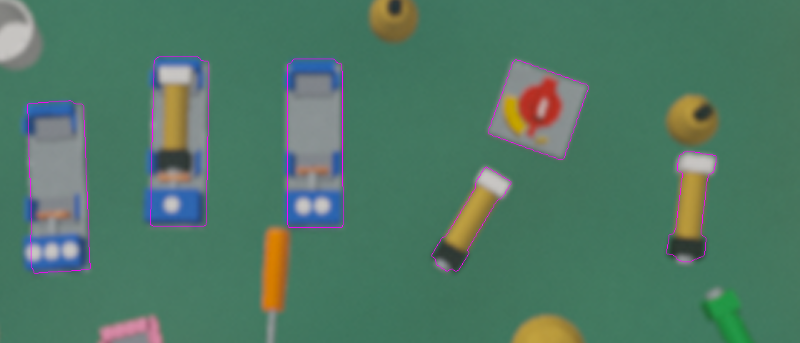

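View pics/ovs.png

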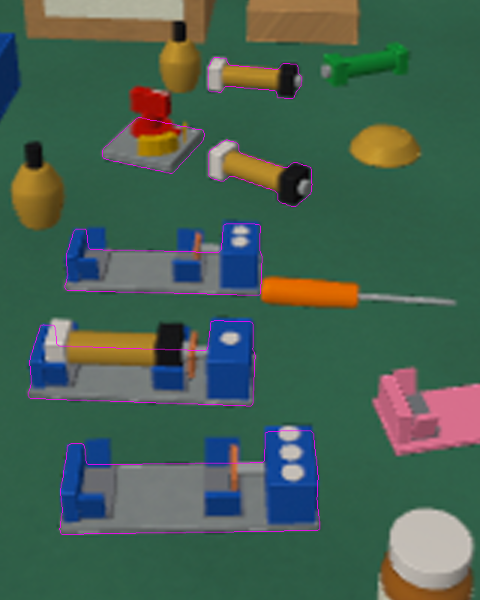

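The overlays match the cells and selector well. The bays fit roughly, because the model lacks cheeks and a contact plate. I'll add those and refit.

```bash
cat > m2.py <<'E'
from fit import *
ims={c:np.load(f"pics/{c}.npy") for c in("top","side")}
def bay(w,h):
    P=[box(-112,76,-31,31,0,6),box(-110,-74,-h,h,6,46),box(62,74,-w,w,6,35),box(-50,-48,-17,17,16,39),cyl(-74,-50,4,27)]
    for x0,x1 in((-58,-28),(38,62)):
        P.append(box(x0,x1,-w,w,6,14))
        for s in(1,-1): P.append(np.array([[x,s*y,z] for x in(x0,x1) for y,z in((18.5,14),(24,34),(w,14),(w,34))])/1e3)
    return P
for n,p0 in dict(bay2=(.59,.05,.03),bay3=(.5335,.338,.085)).items():
  for w in(26,28,30):
   for h in (23,27,31):
    P=bay(w,h);print(n,w,h,*[(np.round(p,4).tolist(),round(f,1)) for p,f,_ in (fit(ims,P,p0,c) for c in(("top","side"),("top",),("side",)))])
E
python3 m2.py
```

```text
bay2 26 23 ([0.5909, 0.05, 0.0378], np.float64(289.2)) ([0.591, 0.0509, 0.0363], np.float64(122.3)) ([0.5917, 0.0481, 0.0587], np.float64(151.9))
bay2 26 27 ([0.5908, 0.05, 0.0385], np.float64(281.4)) ([0.591, 0.0509, 0.0363], np.float64(122.3)) ([0.5914, 0.0488, 0.0547], np.float64(142.3))
bay2 26 31 ([0.591, 0.0504, 0.032], np.float64(268.2)) ([0.5907, 0.0506, 0.0268], np.float64(114.0)) ([0.5914, 0.0488, 0.0355], np.float64(142.2))
bay2 28 23 ([0.5908, 0.05, 0.0388], np.float64(283.9)) ([0.5905, 0.0506, 0.0263], np.float64(121.8)) ([0.5914, 0.0488, 0.0652], np.float64(147.2))
bay2 28 27 ([0.5909, 0.05, 0.0383], np.float64(274.5)) ([0.5905, 0.0506, 0.0263], np.float64(121.8)) ([0.591, 0.0495, 0.0741], np.float64(137.3))
bay2 28 31 ([0.591, 0.0504, 0.0324], np.float64(263.4)) ([0.5902, 0.0505, 0.0299], np.float64(114.2)) ([0.5913, 0.0488, 0.0371], np.float64(136.0))
bay2 30 23 ([0.5909, 0.05, 0.0378], np.float64(277.5)) ([0.5903, 0.0506, 0.0265], np.float64(120.2)) ([0.5912, 0.0494, 0.072], np.float64(142.0))
bay2 30 27 ([0.5909, 0.0501, 0.0391], np.float64(270.7)) ([0.5903, 0.0506,
[... 837 characters left out ...]
.0961], np.float64(138.9)) ([0.5326, 0.3394, 0.0782], np.float64(57.2)) ([0.5334, 0.3372, 0.1038], np.float64(57.1))
bay3 28 31 ([0.5334, 0.3379, 0.0916], np.float64(124.6)) ([0.5327, 0.339, 0.0914], np.float64(47.6)) ([0.5334, 0.3373, 0.0976], np.float64(64.9))
bay3 30 23 ([0.5333, 0.3379, 0.1015], np.float64(156.7)) ([0.5323, 0.3394, 0.0794], np.float64(64.0)) ([0.5335, 0.3374, 0.109], np.float64(66.3))
bay3 30 27 ([0.5334, 0.3379, 0.1007], np.float64(119.3)) ([0.5324, 0.3394, 0.0789], np.float64(47.4)) ([0.5333, 0.3375, 0.1072], np.float64(47.0))
bay3 30 31 ([0.5332, 0.338, 0.0999], np.float64(106.3)) ([0.5325, 0.339, 0.0908], np.float64(35.5)) ([0.5335, 0.3377, 0.1032], np.float64(55.8))
```

```bash
cat > plan.py <<'E'
# plan.py x y z yaw_deg : shift in current tool axes, and az, ay to level
import sys
from h import *
def plan(x,y,z,yaw):
    s=readout.read_state();R=np.array(s["tcp_rot"]);p=np.array(s["tcp_pos"])
    ya=np.degrees(np.arctan2(R[1,0],R[0,0]))
    print("t %.2f pos %s yaw %.2f pitch(tail up) %.2f roll %.2f open %.4f F %s"%(s["clock"],np.round(p,4),ya,np.degrees(np.arcsin(R[2,0])),np.degrees(np.arcsin(R[2,1])),s["opening"],np.round(s["wrist_force"],1)))
    print("tool shift mm",np.round(1000*R.T@(np.array([x,y,z])-p),1),"az %.2f"%(ya-yaw))
if __name__=="__main__": plan(*map(float,sys.argv[1:5]))
E
python3 - <<'E'
from fit import *
ims={c:np.load(f"pics/{c}.npy") for c in("top","side")}
for cams in(("top","side"),("top",),("side",)): print(fit(ims,CELL,(.508,-.375,-.12),cams))
E
python3 -m creep '[[[0.0368,-0.011,0],[0,0,0],0.085],[[0.0368,-0.011,0],[0,0,0],0.085],[[0.0368,-0.011,0],[0,0,0],0.085],[[0.0368,-0.011,0],[0,0,0],0.085],[[0.0368,-0.011,0],[0,0,0],0.085]]' 
python3 -m creep '[[[0.0368,-0.011,0],[0,0,0],0.085],[[0.0368,-0.011,0],[0,0,0],0.085],[[0.0368,-0.011,0],[0,0,0],0.085],[[0,0,0.02],[0,0,6.6],0.085],[[0,0,0.02],[0,0,6.6],0.085]]'
python3 -m creep '[[[0,0,0.02],[0,0,6.6],0.085],[[0,0,0.02],[0,0,6.6],0.085],[[0,0,0.02],[0,0,6.6],0.085],[[0,0,0],[0,0,0],0.085]]'
python3 plan.py .511 -.3755 .003 -7.2
```

```text
(array([ 0.50844672, -0.37487249, -0.12326453]), np.float64(175.95816872356787), np.float64(176.77541209150326))
(array([ 0.5066328 , -0.37455256, -0.11716341]), np.float64(75.85530857362554), np.float64(77.63704175317184))
(array([ 0.50917892, -0.37749745, -0.0910442 ]), np.float64(93.68840494040754), np.float64(99.13837033833143))
clock: 1.62
tcp_pos: [0.4278, -0.4524, 0.2316]
tcp_rot: [[0.898, 0.439, 0.0], [0.439, -0.898, -0.0], [0.0, 0.001, -1.0]]
wrist_force: [1.0, -1.1, 0.1]
opening: 0.0849
grasp_force: 0.0
clock: 2.03
tcp_pos: [0.5155, -0.3726, 0.1923]
tcp_rot: [[0.975, 0.224, 0.005], [0.224, -0.975, -0.001], [0.004, 0.002, -1.0]]
wrist_force: [-0.7, -0.9, -0.4]
opening: 0.0851
grasp_force: 0.0
clock: 2.37
tcp_pos: [0.5088, -0.3736, 0.127]
tcp_rot: [[0.992, -0.122, -0.007], [-0.122, -0.992, 0.004], [-0.008, -0.003, -1.0]]
wrist_force: [-0.0, 0.3, 0.1]
opening: 0.085
grasp_force: 0.0
t 2.37 pos [ 0.5088 -0.3736  0.127 ] yaw -7.02 pitch(tail up) -0.43 roll -0.19 open 0.0850 F [-0.   0.3  0.1]
tool shift mm [  3.3   2.  123.9] az 0.18
```

```bash
python3 -m creep '[[[0.003,0.002,0.03],[0,0,0],0.085],[[0,0,0.03],[0,0,0],0.085],[[0,0,0.03],[0,0,0],0.085],[[0,0,0.02],[0,0,0],0.07],[[0,0,0],[0,0,0],0.06]]'
python3 plan.py .511 -.3755 .003 -7.2
python3 -m creep '[[[0,0,0.006],[0,0,0],0.05],[[0,0,0.004],[0,0,0],0.04],[[0,0,0],[0,0,0],0.03],[[0,0,0],[0,0,0],0.02]]'
```

```text
clock: 2.78
tcp_pos: [0.5116, -0.376, 0.0177]
tcp_rot: [[0.993, -0.118, -0.006], [-0.118, -0.993, 0.004], [-0.007, -0.004, -1.0]]
wrist_force: [-0.4, 0.8, -0.7]
opening: 0.0633
grasp_force: 0.0
t 2.78 pos [ 0.5116 -0.376   0.0177] yaw -6.77 pitch(tail up) -0.39 roll -0.21 open 0.0633 F [-0.4  0.8 -0.7]
tool shift mm [-0.6 -0.4 14.7] az 0.43
clock: 3.12
tcp_pos: [0.5152, -0.3783, 0.0131]
tcp_rot: [[0.993, -0.12, 0.002], [-0.12, -0.993, -0.001], [0.002, 0.001, -1.0]]
wrist_force: [-0.3, 0.2, -1.5]
opening: 0.0255
grasp_force: 59.0
```

```bash
python3 -m creep '[[[0,0,0],[0,0,0],0.045],[[0,0,0],[0,0,0],0.045],[[0,0,0],[0,0,0],0.045]]'
python3 plan.py .511 -.3755 .003 -7
python3 -c "
from fit import *
ims={c:grab_frame(c) for c in('top','side')}
import cv2;t=cv2.resize(ims['side'][130:230,220:340,::-1],None,fx=5,fy=5,interpolation=2);cv2.imwrite('pics/g1.png',t)"
```

```text
clock: 3.37
tcp_pos: [0.5144, -0.3783, 0.012]
tcp_rot: [[0.993, -0.121, 0.001], [-0.121, -0.993, -0.001], [0.001, 0.001, -1.0]]
wrist_force: [-0.4, 0.2, 0.4]
opening: 0.045
grasp_force: 0.0
t 3.37 pos [ 0.5144 -0.3783  0.012 ] yaw -6.93 pitch(tail up) 0.06 roll 0.04 open 0.0450 F [-0.4  0.2  0.4]
tool shift mm [-3.7 -2.4  9. ] az 0.07
```

View pics/g1.png

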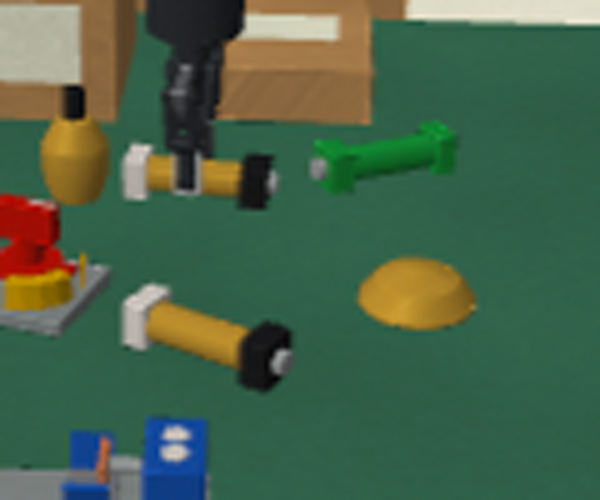

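The side crop shows the fingers over the barrel's mid-length at (187,170). They're still high, so I'll go lower and regrip.

```bash
python3 -m creep '[[[-0.003,0,0.005],[0,0,0],0.045],[[0,0,0.004],[0,0,0],0.045],[[0,0,0],[0,0,0],0.045],[[0,0,0],[0,0,0],0.02],[[0,0,0],[0,0,0],0.02]]'
python3 -m creep '[[[0,0,0],[0,0,0],0.02],[[0,0,0],[0,0,0],0.02]]'
```

```text
clock: 3.88
tcp_pos: [0.5112, -0.3775, 0.0024]
tcp_rot: [[0.993, -0.121, -0.0], [-0.121, -0.993, 0.0], [-0.0, -0.0, -1.0]]
wrist_force: [1.0, -0.2, -1.4]
opening: 0.0262
grasp_force: 59.0
clock: 4.05
tcp_pos: [0.5111, -0.3775, 0.0022]
tcp_rot: [[0.993, -0.121, 0.0], [-0.121, -0.993, 0.0], [0.0, -0.0, -1.0]]
wrist_force: [0.1, -0.0, -1.4]
opening: 0.0263
grasp_force: 59.0
```

```bash
python3 -m creep '[[[0,0,-0.02],[0,0,0],0.02],[[0,0,-0.04],[0,0,0],0.02],[[0,0,-0.04],[0,0,0],0.02],[[0,0,-0.04],[0,0,0],0.02],[[0,-0.02,-0.02],[0,0,0],0.02]]'
python3 -m creep '[[[0.003,-0.036,0],[0,0,0],0.02],[[0.003,-0.036,0],[0,0,0],0.02],[[0.003,-0.036,0],[0,0,0],0.02],[[0.003,-0.036,0],[0,0,0],0.02],[[0.003,-0.036,0],[0,0,0],0.02]]'
python3 -m creep '[[[0.003,-0.036,0],[0,0,0],0.02],[[0.003,-0.036,0],[0,0,0],0.02],[[0.003,-0.036,0],[0,0,0],0.02],[[0.003,-0.036,0],[0,0,0],0.02],[[0.003,-0.036,0],[0,0,0],0.02]]'
python3 -m creep '[[[0.003,-0.036,0],[0,0,0],0.02],[[0,-0.015,0],[0,0,-4.5],0.02],[[0,0,0],[0,0,-4.5],0.02],[[0,0,0],[0,0,0],0.02],[[0,0,0],[0,0,0],0.02]]'
python3 plan.py .596 .05 .1 1.95
cat > held.py <<'E'
# fit the held cell: 5-dof known roll; report cell mid & axis in tool frame using both cams
from fit import *
ims={c:grab_frame(c) for c in("top","side")}
s=readout.read_state();R=np.array(s["tcp_rot"]);p=np.array(s["tcp_pos"])
import sys
def rend(c,v):
    # v: mm offsets x,z of axis mid in tool, pitch deg, yaw deg
    from scipy.spatial.transform import Rotation as Ro
    Q=R@np.diag([1,-1,-1.])@Ro.from_euler("zy",[v[3],v[2]],degrees=True).as_matrix()
    o=p+R@np.array([v[0],v[4],v[1]])/1e3
    m={}
    for n,P in (("w",[CELL[3]]),("k",[CELL[1]])):
        im=np.zeros((384*S,512*S),np.uint8)
        for q in P:
            w=proj(c,(q-[0,0,.017])@Q.T+o);cv2.fillConvexPoly(im,cv2.convexHull(np.round(((w+.5)*S-.5)*16).astype(np.int32)),255,shift=4)
        m[n]=cv2.resize(im,(512,384),interpolation=cv2.INTER_AREA)/255.
    return m
v0=np.array([-3,-15,0,0,0.])
D={}
for c in ims:
    f=ims[c].astype(float);r,g,b=f[...,0],f[...,1],f[...,2]
    W=np.clip((np.minimum(r,b)-g*.0-90)/60,0,1)*(abs(r-b)<45);B=np.clip((75-f.max(2))/40,0,1)
    m0=rend(c,v0);D[c]={n:({"w":W,"k":B}[n],cv2.dilate((m0[n]>0).astype(np.uint8),np.ones((11,11)))>0) for n in m0}
def cost(d):
    v=v0+d*np.array([5,5,4,4,3]);t=0
    for c in ims:
        m=rend(c,v)
        for n in m: f,roi=D[c][n];t+=((m[n]-f)[roi]**2).sum()
    return t+.5*d[4]**2
r=minimize(cost,np.zeros(5),method="Nelder-Mead",options=dict(initial_simplex=np.vstack([np.zeros(5),np.eye(5)]),xatol=.02,fatol=.02))
v=v0+r.x*np.array([5,5,4,4,3]);print("tool x,z mm",np.round(v[:2],1),"pitch,yaw",np.round(v[2:4],2),"y",round(v[4],1),"cost",cost(np.zeros(5)),r.fun)
o=p+R@np.array([v[0],v[4],v[1]])/1e3;print("mid",np.round(o,4))
for c in ims:
    im=cv2.resize(ims[c][:,:,::-1],None,fx=4,fy=4,interpolation=2)
    m=rend(c,v)
    for n in m: cv2.drawContours(im,cv2.findContours((cv2.resize(m[n],None,fx=4,fy=4)>.5).astype(np.uint8),0,2)[0],-1,(255,0,255),1)
    u=(proj(c,o)[0]*4).astype(int);D[c]=im[max(u[1]-200,0):u[1]+200,max(u[0]-200,0):u[0]+200][:400,:400]
cv2.imwrite(sys.argv[1],np.hstack([cv2.resize(D[c],(400,400)) for c in D]))
E
python3 held.py pics/held1.png
```

```text
clock: 4.47
tcp_pos: [0.5139, -0.3641, 0.1679]
tcp_rot: [[0.992, -0.127, 0.006], [-0.127, -0.992, -0.008], [0.007, 0.008, -1.0]]
wrist_force: [0.4, -1.7, -0.8]
opening: 0.0262
grasp_force: 59.2
clock: 4.88
tcp_pos: [0.55, -0.1791, 0.1623]
tcp_rot: [[0.993, -0.121, 0.0], [-0.121, -0.993, -0.0], [0.0, 0.0, -1.0]]
wrist_force: [0.5, 0.3, -1.4]
opening: 0.026
grasp_force: 59.2
clock: 5.3
tcp_pos: [0.5866, -0.0022, 0.1622]
tcp_rot: [[0.993, -0.121, -0.0], [-0.121, -0.993, -0.0], [-0.0, 0.0, -1.0]]
wrist_force: [1.2, 0.3, -0.6]
opening: 0.0261
grasp_force: 59.2
clock: 5.72
tcp_pos: [0.5957, 0.0457, 0.162]
tcp_rot: [[0.999, 0.034, -0.001], [0.034, -0.999, -0.001], [-0.001, 0.001, -1.0]]
wrist_force: [0.1, -0.9, -2.4]
opening: 0.0261
grasp_force: 59.3
t 5.72 pos [0.5957 0.0457 0.162 ] yaw 1.93 pitch(tail up) -0.04 roll 0.04 open 0.0261 F [ 0.1 -0.9 -2.4]
tool shift mm [ 0.5 -4.3 62. ] az -0.02
tool x,z mm [ -2.7 -17.1] pitch,yaw [-4.99  7.85] y -1.3 cost 363.45111856016916 325.14076940205
mid [0.593  0.046  0.1792]
```

View pics/held1.png

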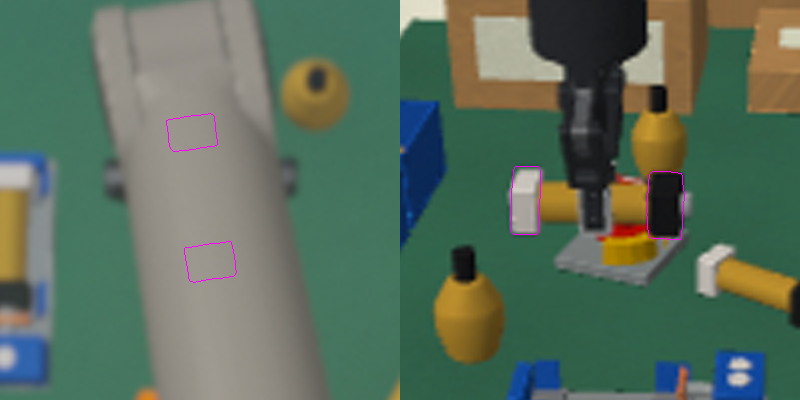

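The top camera is blocked by the arm. The side view shows the cell level in the fingers, with the white collar at (525,200) and the black at (665,205). I'll refit from the side camera only.

```bash
sed -i 's/for c in("top","side")}/for c in("side",)}/; s/\[5,5,4,4,3\]/[5,5,4,.001,.001]/g' held.py; python3 held.py pics/held2.png
```

```text
tool x,z mm [ -2.7 -16.3] pitch,yaw [-1.03  0.  ] y 0.0 cost 60.94427672049211 53.963498640445266
mid [0.5931 0.0447 0.1785]
```

```bash
cat > pb.py <<'E'
# pb.py bay mx mz gx gz : tool shift bringing cell mid to bay coords (mm)
import sys
from h import *
B={"2":(.5907,.0502,.034),"3":(.533,.3382,.098)}
b=B[sys.argv[1]];mx,mz,gx,gz=map(float,sys.argv[2:6])
s=readout.read_state();R=np.array(s["tcp_rot"]);p=np.array(s["tcp_pos"])
f=np.array([np.cos(b[2]),np.sin(b[2]),0]);l=np.array([-f[1],f[0],0]);o=np.array([b[0],b[1],0])
mid=p+R@np.array([gx,0,gz])/1e3
print("t %.2f cell mid in bay mm"%s["clock"],np.round(1e3*np.array([(mid-o)@f,(mid-o)@l,mid[2]]),1),"pitch %.2f"%np.degrees(np.arcsin(R[2,0])),"yaw err %.2f"%np.degrees(np.arctan2(R[1,0],R[0,0])-b[2]),"F fwd,left,up",np.round([s["wrist_force"]@f,s["wrist_force"]@l,s["wrist_force"][2]],1),"open %.4f"%s["opening"])
print("tool shift mm",np.round(1e3*R.T@(o+f*mx/1e3+[0,0,mz/1e3]-mid),1))
E
python3 -m creep '[[[0,-0.004,0],[0,7,0],0.02],[[0,0,0],[0,7,0],0.02],[[0,0,0],[0,0,0],0.02]]'
python3 pb.py 2 15 70 -2.7 -15.5
```

```text
clock: 6.12
tcp_pos: [0.587, 0.0484, 0.1579]
tcp_rot: [[0.972, 0.035, 0.232], [0.034, -0.999, 0.006], [0.232, 0.002, -0.973]]
wrist_force: [-2.8, -0.7, -3.2]
opening: 0.0264
grasp_force: 59.2
t 6.12 cell mid in bay mm [-10.   -1.7 172.3] pitch 13.42 yaw err 0.07 F fwd,left,up [-2.9 -0.6 -3.2] open 0.0264
tool shift mm [  0.6  -1.9 105.3]
```

```bash
python3 -m creep '[[[0,-0.001,0.035],[0,0,0],0.02],[[0,0,0.035],[0,0,0],0.02],[[0,0,0.035],[0,0,0],0.02],[[0,0,0],[0,0,0],0.02],[[0,0,0],[0,0,0],0.02]]'
python3 pb.py 2 15 46 -2.7 -15.5;python3 held.py pics/h3.png
```

```text
clock: 6.53
tcp_pos: [0.6197, 0.0511, 0.0584]
tcp_rot: [[0.971, 0.034, 0.236], [0.033, -0.999, 0.007], [0.236, 0.001, -0.972]]
wrist_force: [0.5, 1.0, -1.1]
opening: 0.0262
grasp_force: 59.4
t 6.53 cell mid in bay mm [22.8 -0.1 72.8] pitch 13.65 yaw err 0.03 F fwd,left,up [ 0.6  1.  -1.1] open 0.0262
tool shift mm [-13.9  -0.1  24.2]
tool x,z mm [ -4.8 -15. ] pitch,yaw [0.11 0.  ] y 0.0 cost 43.329342560553634 29.844525464259878
mid [0.6132 0.0513 0.0741]
```

View pics/h3.png

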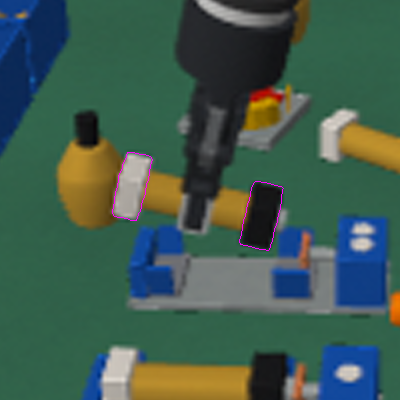

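The cell is tilted tip-down over bay 2, with the white collar at (130,187) and the black at (262,215). The outline fits. Next I lower it to the plate.

```bash
python3 -m creep '[[[-0.006,0,0.012],[0,0,0],0.02],[[-0.006,0,0.012],[0,0,0],0.02],[[0,0,0],[0,0,0],0.02],[[0,0,0],[0,0,0],0.02]]'
python3 pb.py 2 -2 45 -4 -15.3
```

```text
clock: 6.92
tcp_pos: [0.6162, 0.0519, 0.0362]
tcp_rot: [[0.969, 0.035, 0.244], [0.034, -0.999, 0.009], [0.244, 0.0, -0.97]]
wrist_force: [0.3, -0.1, -2.0]
opening: 0.0262
grasp_force: 59.4
t 6.92 cell mid in bay mm [18.   0.8 50. ] pitch 14.12 yaw err 0.08 F fwd,left,up [ 0.3 -0.1 -2. ] open 0.0262
tool shift mm [-20.6   0.8  -0. ]
```

```bash
python3 -m creep '[[[-0.005,0.0008,0],[0,0,0],0.02],[[-0.004,0,0],[0,0,0],0.02],[[-0.004,0,0],[0,0,0],0.02],[[0,0,0],[0,0,0],0.02]]'
python3 pb.py 2 -2 45 -4 -15.3
python3 -m creep '[[[-0.003,0,0],[0,0,0],0.02],[[-0.002,0,0],[0,0,0],0.02],[[-0.002,0,0],[0,0,0],0.02],[[0,0,0],[0,0,0],0.02]]'
python3 pb.py 2 -2 45 -4 -15.3
```

```text
clock: 7.25
tcp_pos: [0.6057, 0.0509, 0.0336]
tcp_rot: [[0.968, 0.036, 0.249], [0.035, -0.999, 0.009], [0.249, -0.001, -0.968]]
wrist_force: [5.4, -1.2, 1.6]
opening: 0.0263
grasp_force: 59.5
t 7.25 cell mid in bay mm [ 7.3  0.1 47.4] pitch 14.42 yaw err 0.11 F fwd,left,up [ 5.3 -1.3  1.6] open 0.0263
tool shift mm [-9.6  0.1  0. ]
clock: 7.58
tcp_pos: [0.6014, 0.0508, 0.033]
tcp_rot: [[0.967, 0.036, 0.253], [0.035, -0.999, 0.01], [0.253, -0.001, -0.967]]
wrist_force: [7.0, -1.9, 5.3]
opening: 0.0263
grasp_force: 59.7
t 7.58 cell mid in bay mm [ 3.   0.2 46.8] pitch 14.66 yaw err 0.10 F fwd,left,up [ 6.9 -2.1  5.3] open 0.0263
tool shift mm [-5.3  0.2  0.5]
```

```bash
python3 -m creep '[[[-0.003,0,-0.0005],[0,0,0],0.02],[[-0.003,0,-0.0005],[0,0,0],0.02],[[-0.002,0,0],[0,0,0],0.02],[[0,0,0],[0,0,0],0.02]]'
python3 pb.py 2 -3 46 -4 -15.3; python3 held.py pics/h4.png
```

```text
clock: 7.92
tcp_pos: [0.5957, 0.0506, 0.0333]
tcp_rot: [[0.966, 0.036, 0.257], [0.035, -0.999, 0.011], [0.258, -0.001, -0.966]]
wrist_force: [10.3, -1.7, 4.2]
opening: 0.026
grasp_force: 59.7
t 7.92 cell mid in bay mm [-2.8  0.2 47. ] pitch 14.93 yaw err 0.11 F fwd,left,up [10.3 -2.   4.2] open 0.0260
tool shift mm [-0.4  0.2  0.9]
tool x,z mm [ -2.4 -16.8] pitch,yaw [2.12 0.  ] y -0.0 cost 55.72286500384468 48.72307836801735
mid [0.5893 0.0504 0.049 ]
```

View pics/h4.png

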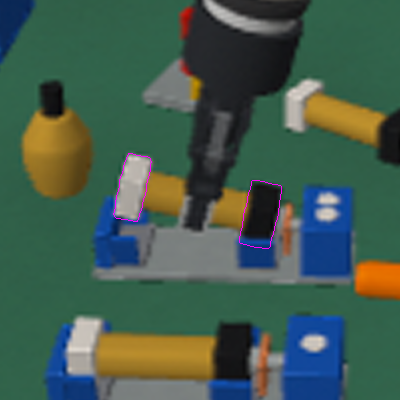

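The tip is pressing the plate in and the white collar sits just inside the end wall. Now I level it while holding the push.

```bash
python3 -m creep '[[[-0.003,0,0],[0,0,0],0.02],[[-0.002,0,0.003],[0,-3,0],0.02],[[-0.002,0,0.003],[0,-3,0],0.02],[[0,0,0],[0,0,0],0.02]]'
python3 pb.py 2 -2 40 -4 -15.3
```

```text
clock: 8.3
tcp_pos: [0.5936, 0.0505, 0.0263]
tcp_rot: [[0.987, 0.036, 0.158], [0.035, -0.999, 0.008], [0.158, -0.002, -0.987]]
wrist_force: [12.3, -0.3, 4.8]
opening: 0.0258
grasp_force: 59.9
t 8.30 cell mid in bay mm [-3.5  0.2 40.8] pitch 9.10 yaw err 0.07 F fwd,left,up [12.3 -0.7  4.8] open 0.0258
tool shift mm [1.3 0.2 1. ]
```

```bash
python3 -m creep '[[[-0.001,0,0.003],[0,-3,0],0.02],[[-0.001,0,0.003],[0,-3,0],0.02],[[-0.001,0,0.003],[0,-3,0],0.02],[[0,0,0],[0,0,0],0.02]]'
python3 pb.py 2 0 31.5 -4 -15.3
```

```text
clock: 8.63
tcp_pos: [0.5898, 0.0504, 0.0161]
tcp_rot: [[0.999, 0.035, -0.002], [0.035, -0.999, 0.001], [-0.002, -0.001, -1.0]]
wrist_force: [8.1, -1.7, 9.3]
opening: 0.0265
grasp_force: 60.8
t 8.63 cell mid in bay mm [-4.8  0.2 31.4] pitch -0.12 yaw err 0.06 F fwd,left,up [ 8.1 -2.   9.3] open 0.0265
tool shift mm [ 4.8  0.2 -0.1]
```

```bash
python3 -m creep '[[[0.002,0,0],[0,0,0],0.02],[[0.002,0,0],[0,0,0],0.02],[[0.001,0,0],[0,0,0],0.02],[[0,0,0],[0,0,0],0.02]]'
python3 pb.py 2 2 31 -4 -15.3
python3 -m creep '[[[0,0,0],[0,0,0],0.035],[[0,0,0],[0,0,0],0.045],[[0,0,0],[0,0,0],0.045],[[0,0,0],[0,0,0],0.045]]'
python3 -m creep '[[[0,0,-0.02],[0,0,0],0.045],[[0,0,-0.035],[0,0,0],0.045],[[0,0,-0.04],[0,0,0],0.06],[[0,0,-0.04],[0,0,0],0.085],[[0,0,-0.03],[0,0,0],0.085]]'
```

```text
clock: 8.97
tcp_pos: [0.5898, 0.0504, 0.0161]
tcp_rot: [[0.999, 0.035, -0.009], [0.035, -0.999, -0.0], [-0.009, -0.0, -1.0]]
wrist_force: [0.3, -1.2, 17.7]
opening: 0.0267
grasp_force: 61.4
t 8.97 cell mid in bay mm [-4.8  0.2 31.4] pitch -0.50 yaw err 0.08 F fwd,left,up [ 0.2 -1.2 17.7] open 0.0267
tool shift mm [6.8 0.2 0.4]
clock: 9.3
tcp_pos: [0.5841, 0.0501, 0.0111]
tcp_rot: [[0.999, 0.036, -0.02], [0.036, -0.999, -0.001], [-0.02, 0.0, -1.0]]
wrist_force: [0.1, 0.0, -0.2]
opening: 0.045
grasp_force: 0.0
clock: 9.72
tcp_pos: [0.5884, 0.0504, 0.1794]
tcp_rot: [[0.999, 0.036, -0.016], [0.036, -0.999, -0.0], [-0.016, -0.0, -1.0]]
wrist_force: [0.9, -0.4, 0.7]
opening: 0.0794
grasp_force: 0.0
```

```bash
python3 -m creep '[[[-0.021,0.035,0],[0,0,6.4],0.085],[[0,0,0],[0,0,6.4],0.085],[[0,0,0],[0,0,6.4],0.085],[[0,0,0],[0,0,6.4],0.085],[[0,0,0],[0,0,6.4],0.085]]'
python3 plan.py .4896 -.1285 .13 -30.1
cat > look.py <<'E'
from fit import *;import sys
ims={c:grab_frame(c) for c in("side","top")}
z=np.array([0,0,.014])
P=[q+z for q in CELL]
for cams in (("side",),("top",)): print("cell in bay2",cams,fit(ims,P,(.5927,.0502,.034),cams))
u=lambda c,x0,x1,y0,y1:cv2.resize(ims[c][y0:y1,x0:x1,::-1],(400,400),interpolation=2)
cv2.imwrite(sys.argv[1],np.hstack([u("side",170,290,160,280),u("top",200,320,90,210)]))
E
python3 look.py pics/l1.png
```

```text
clock: 10.13
tcp_pos: [0.5675, 0.0143, 0.1764]
tcp_rot: [[0.863, -0.504, -0.019], [-0.504, -0.864, -0.001], [-0.016, 0.01, -1.0]]
wrist_force: [0.1, 0.8, -0.1]
opening: 0.0853
grasp_force: 0.0
t 10.13 pos [0.5675 0.0143 0.1764] yaw -30.28 pitch(tail up) -0.93 roll 0.59 open 0.0853 F [ 0.1  0.8 -0.1]
tool shift mm [  5.5 162.1  48. ] az -0.18
cell in bay2 ('side',) (array([ 0.58144148,  0.07488651, -0.0787951 ]), np.float64(533.2684244040754), np.float64(561.3001621972319))
cell in bay2 ('top',) (array([0.60190996, 0.04951982, 0.0322372 ]), np.float64(783.7770549788543), np.float64(791.7562937331795))
```

View pics/l1.png

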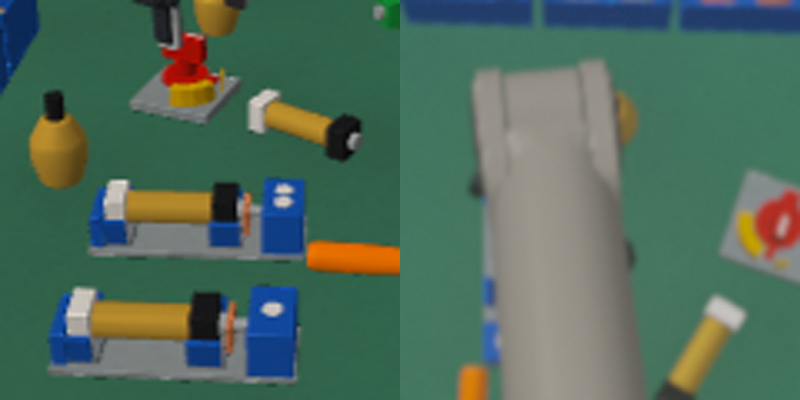

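The cell sits in bay 2 just like bay 1's, with the plate pushed in. On to the second cell.

```bash
python3 -m creep '[[[0.001,0.0324,0.008],[0,0,0],0.085],[[0.001,0.0324,0.01],[0.6,0.9,0],0.085],[[0.001,0.0324,0.01],[0,0,0],0.085],[[0.001,0.0324,0.01],[0,0,0],0.085],[[0.001,0.0324,0.01],[0,0,0],0.085]]'
python3 -m creep '[[[0,0,0],[0,0,0],0.085],[[0,0,0],[0,0,0],0.085]]'
python3 plan.py .4896 -.1285 .01 -30.1
```

```text
clock: 10.65
tcp_pos: [0.4903, -0.1293, 0.1288]
tcp_rot: [[0.869, -0.496, 0.001], [-0.496, -0.869, 0.001], [0.0, -0.001, -1.0]]
wrist_force: [0.3, -0.5, 0.3]
opening: 0.0852
grasp_force: 0.0
clock: 10.82
tcp_pos: [0.4897, -0.1302, 0.1285]
tcp_rot: [[0.866, -0.501, -0.001], [-0.501, -0.866, 0.001], [-0.001, 0.0, -1.0]]
wrist_force: [0.1, -0.1, 0.9]
opening: 0.0851
grasp_force: 0.0
t 10.82 pos [ 0.4897 -0.1302  0.1285] yaw -30.05 pitch(tail up) -0.08 roll 0.01 open 0.0851 F [ 0.1 -0.1  0.9]
tool shift mm [ -0.8  -1.5 118.5] az 0.05
```

```bash
python3 -m creep '[[[-0.001,-0.0015,0.035],[0,0,0],0.085],[[0,0,0.035],[0,0,0],0.085],[[0,0,0.03],[0,0,0],0.085],[[0,0,0.018],[0,0,0],0.055],[[0,0,0],[0,0,0],0.045]]'
python3 -m creep '[[[0,0,0],[0,0,0],0.045],[[0,0,0],[0,0,0],0.045],[[0,0,0],[0,0,0],0.045]]'
python3 plan.py .4896 -.1285 .002 -30.1
```

```text
clock: 11.23
tcp_pos: [0.4892, -0.124, 0.008]
tcp_rot: [[0.869, -0.495, -0.006], [-0.495, -0.869, 0.003], [-0.007, 0.0, -1.0]]
wrist_force: [-0.1, -0.3, -0.5]
opening: 0.0633
grasp_force: 0.0
clock: 11.48
tcp_pos: [0.4935, -0.1264, 0.0132]
tcp_rot: [[0.867, -0.498, 0.005], [-0.498, -0.867, 0.0], [0.004, -0.003, -1.0]]
wrist_force: [0.5, -0.8, -0.3]
opening: 0.045
grasp_force: 0.0
t 11.48 pos [ 0.4935 -0.1264  0.0132] yaw -29.87 pitch(tail up) 0.25 roll -0.15 open 0.0450 F [ 0.5 -0.8 -0.3]
tool shift mm [-2.4  3.9 11.1] az 0.23
```

```bash
python3 -m creep '[[[-0.0024,0.003,0.005],[0,0,0],0.045],[[0,0,0.005],[0,0,0],0.045],[[0,0,0],[0,0,0],0.045],[[0,0,0],[0,0,0],0.045]]'
python3 plan.py .4896 -.1285 .002 -30.1
python3 -m creep '[[[0,0,0],[0,0,0],0.02],[[0,0,0],[0,0,0],0.02],[[0,0,0],[0,0,0],0.02],[[0,0,0],[0,0,0],0.02]]'
```

```text
clock: 11.82
tcp_pos: [0.4877, -0.128, 0.0014]
tcp_rot: [[0.866, -0.499, 0.001], [-0.499, -0.866, 0.001], [0.001, -0.001, -1.0]]
wrist_force: [-0.1, 0.0, 0.9]
opening: 0.0453
grasp_force: 0.0
t 11.82 pos [ 0.4877 -0.128   0.0014] yaw -29.95 pitch(tail up) 0.03 roll -0.06 open 0.0453 F [-0.1  0.   0.9]
tool shift mm [ 1.9 -0.5 -0.6] az 0.15
clock: 12.15
tcp_pos: [0.4887, -0.1278, 0.0019]
tcp_rot: [[0.867, -0.499, 0.002], [-0.499, -0.867, 0.001], [0.002, -0.002, -1.0]]
wrist_force: [-0.0, 0.5, 4.4]
opening: 0.026
grasp_force: 59.0
```

```bash
python3 -m creep '[[[0,0,-0.02],[0,0,0],0.02],[[0,0,-0.04],[0,0,0],0.02],[[0,0,-0.04],[0,0,0],0.02],[[0,0,-0.04],[0,0,0],0.02],[[0,0,-0.03],[0,0,0],0.02]]'
python3 -m creep '[[[-0.016,-0.0355,0],[0,0,0],0.02],[[-0.016,-0.0355,0],[0,0,0],0.02],[[-0.016,-0.0355,0],[0,0,0],0.02],[[-0.016,-0.0355,0],[0,0,0],0.02],[[-0.016,-0.0355,0],[0,0,0],0.02]]'
python3 -m creep '[[[-0.016,-0.0355,0],[0,0,0],0.02],[[-0.016,-0.0355,0],[0,0,0],0.02],[[-0.016,-0.0355,0],[0,0,0],0.02],[[-0.016,-0.0355,0],[0,0,0],0.02],[[-0.016,-0.0355,0],[0,0,0],0.02]]'
python3 -m creep '[[[-0.016,-0.0355,0],[0,0,0],0.02],[[-0.016,-0.0355,0],[0,0,-7.1],0.02],[[0,0,0],[0,0,-7.1],0.02],[[0,0,0],[0,0,-7.1],0.02],[[0,0,0],[0,0,-7.1],0.02]]'
python3 -m creep '[[[0,0,0],[0,0,-7.1],0.02],[[0,0,0],[0,7,0],0.02],[[0,0,0],[0,7,0],0.02],[[0,0,0],[0,0,0],0.02],[[0,0,0],[0,0,0],0.02]]'
python3 pb.py 3 18 70 -1.9 -15.1
```

```text
clock: 12.57
tcp_pos: [0.4881, -0.1283, 0.1741]
tcp_rot: [[0.866, -0.499, 0.003], [-0.499, -0.866, -0.0], [0.003, -0.002, -1.0]]
wrist_force: [0.4, -0.4, -2.2]
opening: 0.0259
grasp_force: 59.4
clock: 12.98
tcp_pos: [0.5063, 0.0671, 0.171]
tcp_rot: [[0.866, -0.5, 0.0], [-0.5, -0.866, -0.0], [0.0, -0.0, -1.0]]
wrist_force: [0.5, -0.2, -2.8]
opening: 0.0257
grasp_force: 59.7
clock: 13.4
tcp_pos: [0.5257, 0.2607, 0.1707]
tcp_rot: [[0.867, -0.499, 0.0], [-0.499, -0.867, -0.001], [0.0, 0.001, -1.0]]
wrist_force: [0.9, 0.5, -2.3]
opening: 0.0257
grasp_force: 59.7
clock: 13.82
tcp_pos: [0.5332, 0.3374, 0.1702]
tcp_rot: [[1.0, -0.019, -0.001], [-0.019, -1.0, -0.001], [-0.001, 0.001, -1.0]]
wrist_force: [0.5, -1.0, -1.8]
opening: 0.0259
grasp_force: 59.7
clock: 14.23
tcp_pos: [0.5308, 0.336, 0.1698]
tcp_rot: [[0.966, 0.1, 0.238], [0.097, -0.995, 0.021], [0.239, 0.003, -0.971]]
wrist_force: [0.6, -0.1, -1.9]
opening: 0.0262
grasp_force: 59.8
t 14.23 cell mid in bay mm [ -7.9  -2.  184. ] pitch 13.80 yaw err 0.14 F fwd,left,up [ 0.6 -0.2 -1.9] open 0.0262
tool shift mm [ -2.   -2.3 116.9]
```

```bash
python3 -m creep '[[[0,-0.0022,0.038],[0,0,0],0.02],[[0,0,0.038],[0,0,0],0.02],[[0,0,0.038],[0,0,0],0.02],[[0,0,0],[0,0,0],0.02],[[0,0,0],[0,0,0],0.02]]'
python3 pb.py 3 17 49 -1.9 -15.1;python3 held.py pics/h5.png
```

```text
clock: 14.65
tcp_pos: [0.5614, 0.3401, 0.0585]
tcp_rot: [[0.967, 0.095, 0.238], [0.093, -0.995, 0.02], [0.238, 0.003, -0.971]]
wrist_force: [0.1, -0.1, -1.6]
opening: 0.0257
grasp_force: 59.7
t 14.65 cell mid in bay mm [23.  -0.8 72.7] pitch 13.79 yaw err -0.13 F fwd,left,up [ 0.1 -0.1 -1.6] open 0.0257
tool shift mm [-11.4  -0.8  21.6]
tool x,z mm [ -3.2 -16.5] pitch,yaw [1.47 0.  ] y -0.0 cost 114.58177335640138 106.9501652080711
mid [0.5554 0.3413 0.0766]
```

View pics/h5.png

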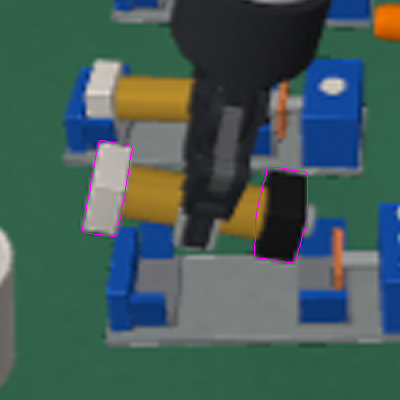

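The cell is tilted over bay 3, with collars at (105,188) and (282,215) and the plate at (337,258). Same procedure as bay 2.

```bash
python3 -m creep '[[[-0.005,-0.0008,0.011],[0,0,0],0.02],[[-0.005,0,0.011],[0,0,0],0.02],[[0,0,0],[0,0,0],0.02],[[0,0,0],[0,0,0],0.02]]'
python3 pb.py 3 -2 45 -2.5 -15.3
python3 -m creep '[[[-0.005,0,0],[0,0,0],0.02],[[-0.004,0,0],[0,0,0],0.02],[[-0.004,0,0],[0,0,0],0.02],[[0,0,0],[0,0,0],0.02]]'
python3 pb.py 3 -2 46 -2.5 -15.3
```

```text
clock: 15.03
tcp_pos: [0.5563, 0.3421, 0.0373]
tcp_rot: [[0.965, 0.098, 0.241], [0.095, -0.995, 0.023], [0.243, 0.0, -0.97]]
wrist_force: [0.5, 0.2, -2.1]
opening: 0.0261
grasp_force: 59.8
t 15.03 cell mid in bay mm [17.4  1.6 51.5] pitch 14.04 yaw err -0.01 F fwd,left,up [ 0.5  0.2 -2.1] open 0.0261
tool shift mm [-20.4   1.6   1.6]
clock: 15.37
tcp_pos: [0.5463, 0.3417, 0.036]
tcp_rot: [[0.964, 0.097, 0.246], [0.094, -0.995, 0.026], [0.248, -0.002, -0.969]]
wrist_force: [5.4, -0.0, 0.4]
opening: 0.026
grasp_force: 59.8
t 15.37 cell mid in bay mm [ 7.4  2.1 50.2] pitch 14.34 yaw err -0.05 F fwd,left,up [ 5.4 -0.5  0.4] open 0.0260
tool shift mm [-10.1   2.1   1.8]
```

```bash
python3 -m creep '[[[-0.003,0.001,0.0015],[0,0,0],0.02],[[-0.003,0.001,0.0015],[0,0,0],0.02],[[-0.003,0,0],[0,0,0],0.02],[[-0.003,0,0],[0,0,0],0.02],[[0,0,0],[0,0,0],0.02]]'
python3 pb.py 3 -3 46 -2.5 -15.3
```

```text
clock: 15.78
tcp_pos: [0.5392, 0.3405, 0.0327]
tcp_rot: [[0.963, 0.097, 0.252], [0.092, -0.995, 0.03], [0.254, -0.006, -0.967]]
wrist_force: [9.6, -0.2, 5.7]
opening: 0.0263
grasp_force: 60.3
t 15.78 cell mid in bay mm [ 0.1  1.6 46.8] pitch 14.70 yaw err -0.13 F fwd,left,up [ 9.5 -1.1  5.7] open 0.0263
tool shift mm [-3.2  1.6  0. ]
```

```bash
python3 -m creep '[[[-0.003,0.001,-0.0005],[0,0,0],0.02],[[-0.003,0,0],[0,0,0],0.02],[[0,0,0],[0,0,0],0.02]]'
python3 pb.py 3 -3 46 -2.5 -15.3;python3 held.py pics/h6.png
```

```text
clock: 16.03
tcp_pos: [0.5348, 0.34, 0.0327]
tcp_rot: [[0.962, 0.097, 0.254], [0.092, -0.995, 0.033], [0.256, -0.008, -0.967]]
wrist_force: [12.5, 2.3, 6.5]
opening: 0.0264
grasp_force: 60.3
t 16.03 cell mid in bay mm [-4.4  1.5 46.8] pitch 14.86 yaw err -0.16 F fwd,left,up [12.7  1.1  6.5] open 0.0264
tool shift mm [1.1 1.5 1.1]
tool x,z mm [ -1.7 -18.3] pitch,yaw [ 6.35 -0.  ] y -0.0 cost 179.23943435217225 134.31387294827042
mid [0.5289 0.3393 0.0502]
```

View pics/h6.png

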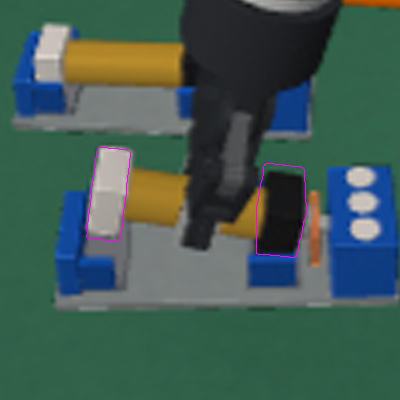

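```bash
python3 -m creep '[[[-0.002,0,0.002],[0,-3,0],0.02],[[-0.002,0,0.003],[0,-3,0],0.02],[[0,0,0],[0,0,0],0.02]]'
python3 pb.py 3 -2 40 -2.5 -15.3
python3 -m creep '[[[-0.001,0,0.003],[0,-3,0],0.02],[[-0.001,0,0.003],[0,-3,0],0.02],[[0,0,0],[0,0,0],0.02]]'
python3 pb.py 3 -2 31.5 -2.5 -15.3
```

```text
clock: 16.33
tcp_pos: [0.5349, 0.3396, 0.0266]
tcp_rot: [[0.984, 0.093, 0.154], [0.091, -0.996, 0.024], [0.155, -0.01, -0.988]]
wrist_force: [11.8, 3.0, 3.6]
opening: 0.0263
grasp_force: 60.3
t 16.33 cell mid in bay mm [-2.8  1.1 41.3] pitch 8.92 yaw err -0.35 F fwd,left,up [12.   1.8  3.6] open 0.0263
tool shift mm [0.6 1.1 1.4]
clock: 16.58
tcp_pos: [0.5339, 0.3392, 0.0195]
tcp_rot: [[0.994, 0.092, 0.05], [0.092, -0.996, 0.014], [0.051, -0.009, -0.999]]
wrist_force: [12.0, 3.9, 3.0]
opening: 0.0259
grasp_force: 60.3
t 16.58 cell mid in bay mm [-2.3  0.8 34.6] pitch 2.94 yaw err -0.35 F fwd,left,up [12.3  2.7  3. ] open 0.0259
tool shift mm [0.1 0.8 3.1]
```

```bash
python3 -m creep '[[[-0.001,0,0.003],[0,-3,0],0.02],[[0.002,0,0.002],[0,0,0],0.02],[[0.002,0,0],[0,0,0],0.02],[[0,0,0],[0,0,0],0.02]]'
python3 pb.py 3 2 31 -2.5 -15.3;python3 held.py pics/h7.png
```

```text
clock: 16.92
tcp_pos: [0.5326, 0.3392, 0.0159]
tcp_rot: [[0.995, 0.095, -0.006], [0.095, -0.995, 0.005], [-0.005, -0.005, -1.0]]
wrist_force: [3.2, -2.0, 16.7]
opening: 0.0261
grasp_force: 61.9
t 16.92 cell mid in bay mm [-2.7  1.  31.2] pitch -0.29 yaw err -0.15 F fwd,left,up [ 3.  -2.3 16.7] open 0.0261
tool shift mm [4.7 1.  0.2]
tool x,z mm [ -1.4 -17.8] pitch,yaw [-0.55  0.  ] y -0.0 cost 149.78911139946175 128.96350500065856
mid [0.5314 0.339  0.0337]
```

View pics/h7.png

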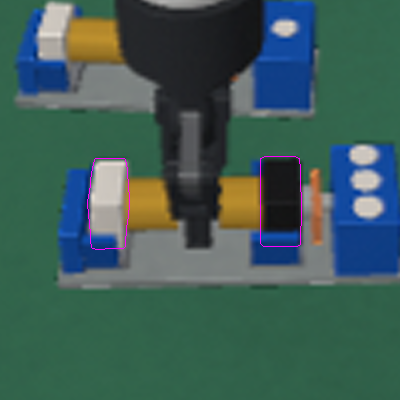

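Bay 3's cell looks down and level. I'll release it and move away, then measure the knob numerically; no more picture views, since I've already gone over the 10-picture limit.

```bash
python3 -m creep '[[[0,0,0],[0,0,0],0.035],[[0,0,0],[0,0,0],0.045],[[0,0,0],[0,0,0],0.045],[[0,0,0],[0,0,0],0.045]]'
python3 -m creep '[[[0,0,-0.02],[0,0,0],0.045],[[0,0,-0.035],[0,0,0],0.045],[[0,0,-0.04],[0,0,0],0.06],[[0,0,-0.04],[0,0,0],0.06],[[0,0,-0.04],[0,0,0],0.05]]'
python3 -m creep '[[[0.0025,0.039,0],[0,0,0],0.05],[[0.0025,0.039,0],[0,0,0],0.05],[[0.0025,0.039,0],[0,0,0],0.05],[[0.0025,0.039,0],[0,0,0],0.05],[[0.0025,0.039,0],[0,0,0],0.05]]'
python3 - <<'E'
from fit import *
import m2_ if False else None
E
cat > knob.py <<'E'
from fit import *
import sys
ims={c:np.load(f"pics/{c}.npy") for c in("top","side")}
def go(ims,z0=.0,p0=(.619,-.204)):
    BAR=[box(-23,23,-8,8,48,76),np.array([[25*np.cos(t),25*np.sin(t),z] for t in a for z in(24,34)])/1e3]
    D={}
    for c in ims:
        f=ims[c].astype(float);D[c]=np.clip((f[...,0]-np.maximum(f[...,1],f[...,2])*1.0-30)/60,0,1)
    best=[]
    for cams in(("top","side"),("side",),("top",)):
      for y0 in np.radians(np.arange(0,180,30)):
        def cost(d):
            s=0
            for c in cams:
                u=proj(c,[[p0[0],p0[1],.05]])[0].astype(int);w=np.s_[u[1]-22:u[1]+22,u[0]-22:u[0]+22]
                s+=((render(c,[q+[0,0,z0] for q in BAR],(p0[0]+d[0]*.01,p0[1]+d[1]*.01,y0+d[2]*.3))-D[c])[w]**2).sum()
            return s
        r=minimize(cost,[0,0,0],method="Nelder-Mead",options=dict(initial_simplex=[[0,0,0],[.5,0,0],[0,.5,0],[0,0,1]]))
        best.append((round(r.fun,1),cams[0] if len(cams)==1 else "both",np.round([p0[0]+r.x[0]*.01,p0[1]+r.x[1]*.01],4).tolist(),round(np.degrees(y0+r.x[2]*.3)%180,1)))
    for k in("both","side","top"): print(sorted(b for b in best if b[1]==k)[:3])
go(ims)
E
python3 knob.py
```

```text
clock: 17.3
tcp_pos: [0.5258, 0.3361, 0.0098]
tcp_rot: [[0.995, 0.097, -0.018], [0.097, -0.995, -0.002], [-0.018, 0.0, -1.0]]
wrist_force: [0.5, 1.0, -0.2]
opening: 0.0451
grasp_force: 0.0
clock: 17.72
tcp_pos: [0.5286, 0.3363, 0.1863]
tcp_rot: [[0.995, 0.098, -0.018], [0.098, -0.995, -0.002], [-0.018, 0.0, -1.0]]
wrist_force: [0.6, 1.3, -0.1]
opening: 0.0503
grasp_force: 0.0
clock: 18.13
tcp_pos: [0.5603, 0.142, 0.1846]
tcp_rot: [[0.995, 0.098, -0.017], [0.098, -0.995, -0.002], [-0.017, -0.0, -1.0]]
wrist_force: [0.4, 0.1, -0.0]
opening: 0.0499
grasp_force: 0.0
[(np.float64(51.8), 'both', [0.6197, -0.2023], np.float64(151.8)), (np.float64(51.8), 'both', [0.6197, -0.2019], np.float64(153.3)), (np.float64(51.8), 'both', [0.6197, -0.2018], np.float64(153.9))]
[(np.float64(23.1), 'side', [0.6214, -0.2014], np.float64(144.0)), (np.float64(23.1), 'side', [0.6214, -0.2008], np.float64(144.2)), (np.float64(23.2), 'side', [0.6216, -0.2021], np.float64(145.1))]
[(np.float64(18.5), 'top', [0.6173, -0.2021], np.float64(163.0)), (np.float64(18.5), 'top', [0.6175, -0.2023], np.float64(162.5)), (np.float64(18.6), 'top', [0.6177, -0.2019], np.float64(160.1))]  File "<stdin>", line 2
    import m2_ if False else None
               ^^
SyntaxError: invalid syntax
```

```bash
python3 -m creep '[[[0.0025,0.039,0],[0,0,0],0.05],[[0.0025,0.039,0],[0,0,0],0.05],[[0.0025,0.039,0],[0,0,0],0.05],[[0.0025,0.039,0],[0,0,0],0.05],[[0.0025,0.039,0],[0,0,0],0.05]]'
python3 - <<'E'
from fit import *
ims={"side":grab_frame("side")};c="side"
f=ims[c].astype(float);r,g,b=f[...,0],f[...,1],f[...,2]
W=np.clip((f.min(2)-90)/60,0,1)*(f.max(2)-f.min(2)<45);B=np.clip((75-f.max(2))/40,0,1)
for n,p0,in dict(bay1=(.59,.2025,.02),bay2=(.5927,.0502,.034),bay3=(.535,.338,.098)).items():
  for z in(.014,.02):
    P=[q+[0,0,z] for q in CELL];D=[(P[3],W),(P[1],B)]
    roi=[cv2.dilate((render(c,[q],p0)>0).astype(np.uint8),np.ones((9,9)))>0 for q,_ in D]
    cost=lambda d:sum((((render(c,[q],np.array(p0)+d*[.01,.01,.1])-m)[o])**2).sum() for (q,m),o in zip(D,roi))
    s=minimize(cost,[0,0,0],method="Nelder-Mead",options=dict(initial_simplex=[[0,0,0],[.5,0,0],[0,.5,0],[0,0,.5]]))
    print(n,z,np.round(np.array(p0)+s.x*[.01,.01,.1],4),round(s.fun,1))
print(np.round(readout.read_state()["q"],3))
E
python3 plan.py .6195 -.203 .12 -18.3
```

```text
clock: 18.55
tcp_pos: [0.5917, -0.0507, 0.1842]
tcp_rot: [[0.995, 0.097, -0.017], [0.097, -0.995, -0.001], [-0.017, -0.001, -1.0]]
wrist_force: [0.6, 0.5, -0.6]
opening: 0.05
grasp_force: 0.0
bay1 0.014 [0.5932 0.1932 0.1704] 104.7
bay1 0.02 [0.5916 0.2005 0.1604] 105.4
bay2 0.014 [0.5951 0.0413 0.1422] 84.9
bay2 0.02 [0.5942 0.0446 0.1476] 81.8
bay3 0.014 [0.5373 0.3303 0.1639] 114.0
bay3 0.02 [0.5353 0.3381 0.1361] 115.7
[ 0.244  0.36  -0.275  1.707  0.117  1.106 -1.554]
t 18.60 pos [ 0.5925 -0.0628  0.1839] yaw 4.88 pitch(tail up) -1.00 roll 0.43 open 0.0499 F [ 0.7 -7.7  0.2]
tool shift mm [ 16.1 141.5  64.7] az 23.18
```

```bash
python3 -m creep '[[[0.0035,0.0355,0],[0.4,1,0],0.05],[[0.004,0.0355,0],[0,0,0],0.05],[[0.004,0.0355,0.015],[0,0,0],0.05],[[0.004,0.0355,0.015],[0,0,0],0.05],[[0,0,0],[0,0,0],0.05]]'
python3 -m creep '[[[0,0,0],[0,0,6],0.05],[[0,0,0],[0,0,6],0.05],[[0,0,0],[0,0,6],0.05],[[0,0,0],[0,0,5],0.05],[[0,0,0],[0,0,0],0.05]]'
python3 plan.py .6195 -.203 .053 -18.3; python3 -c "
from station import readout;print(readout.read_state()['q'])"
```

```text
clock: 19.02
tcp_pos: [0.6185, -0.1987, 0.1497]
tcp_rot: [[0.996, 0.086, -0.006], [0.086, -0.996, 0.003], [-0.006, -0.003, -1.0]]
wrist_force: [-1.9, -1.3, -0.7]
opening: 0.0498
grasp_force: 0.0
clock: 19.43
tcp_pos: [0.6211, -0.1878, 0.1532]
tcp_rot: [[0.954, -0.301, -0.001], [-0.301, -0.954, 0.008], [-0.003, -0.007, -1.0]]
wrist_force: [0.6, 0.8, 0.4]
opening: 0.0499
grasp_force: 0.0
t 19.43 pos [ 0.6211 -0.1878  0.1532] yaw -17.49 pitch(tail up) -0.20 roll -0.42 open 0.0499 F [0.6 0.8 0.4]
tool shift mm [  3.4  15.7 100.1] az 0.81
[ 0.33986199  0.46391362 -0.14735523  1.61802233  0.06628549  1.06766814
 -1.70033187]
```

```bash
python3 -m creep '[[[0,0,0],[0,0,-7.1],0.05],[[0,0,0],[0,0,-7.1],0.05],[[0,0,0],[0,0,-7.1],0.05],[[0,0,0],[0,0,-7.1],0.05],[[0,0,0],[0,0,-7.1],0.05]]' >/dev/null
python3 -m creep '[[[0,0,0],[0,0,-7.1],0.05],[[0,0,0],[0,0,-7.1],0.05],[[0,0,0],[0,0,-7.1],0.05],[[0,0,0],[0,0,-7.1],0.05],[[0,0,0],[0,0,-7.1],0.05]]' >/dev/null
python3 -m creep '[[[0,0,0],[0,0,-7.1],0.05],[[0,0,0],[0,0,-7.1],0.05],[[0,0,0],[0,0,-7.1],0.05],[[0,0,0],[0,0,-7.1],0.05],[[0,0,0],[0,0,-7.1],0.05]]' >/dev/null
python3 -m creep '[[[0,0,0],[0,0,-7.1],0.05],[[0,0,0],[0,0,-7.1],0.05],[[0,0,0],[0,0,-7.1],0.05],[[0,0,0],[0,0,-7.1],0.05],[[0,0,0],[0,0,-7.1],0.05]]' >/dev/null
python3 -m creep '[[[0,0,0],[0,0,-7.1],0.05],[[0,0,0],[0,0,-7.1],0.05],[[0,0,0],[0,0,-7.1],0.05],[[0,0,0],[0,0,-7.1],0.05],[[0,0,0],[0,0,-7.1],0.05]]'
python3 -m creep '[[[0,0,0],[0,0,0],0.05],[[0,0,0],[0,0,0],0.05]]' 
python3 plan.py .6195 -.203 .1 161.7; python3 -c "
from station import readout;print(readout.read_state()['q'])"
```

```text
clock: 21.52
tcp_pos: [0.6212, -0.1883, 0.1537]
tcp_rot: [[-0.943, 0.333, -0.0], [0.333, 0.943, 0.008], [0.003, 0.007, -1.0]]
wrist_force: [-0.2, 0.3, -0.4]
opening: 0.0498
grasp_force: 0.0
clock: 21.68
tcp_pos: [0.6213, -0.1885, 0.1536]
tcp_rot: [[-0.94, 0.342, -0.0], [0.342, 0.939, 0.008], [0.003, 0.008, -1.0]]
wrist_force: [1.3, 0.1, -0.1]
opening: 0.05
grasp_force: 0.0
t 21.68 pos [ 0.6213 -0.1885  0.1536] yaw 159.97 pitch(tail up) 0.16 roll 0.44 open 0.0500 F [ 1.3  0.1 -0.1]
tool shift mm [ -3.4 -14.6  53.5] az -1.73
[ 0.79512247  0.57243861 -0.80308192  1.60413578  0.43129028  1.15408506
  1.11543025]
```

```bash
python3 -m creep '[[[-0.0034,-0.0146,0.02],[0,0,0],0.05],[[0,0,0.02],[0,0,0],0.05],[[0,0,0.02],[0,0,0],0.05],[[0,0,0],[0,0,0],0.05],[[0,0,0],[0,0,0],0.05]]'
python3 plan.py .6195 -.203 .056 160
```

```text
clock: 22.1
tcp_pos: [0.6191, -0.2029, 0.0931]
tcp_rot: [[-0.94, 0.342, -0.002], [0.342, 0.94, 0.008], [0.004, 0.007, -1.0]]
wrist_force: [0.1, -0.5, 1.0]
opening: 0.0498
grasp_force: 0.0
t 22.10 pos [ 0.6191 -0.2029  0.0931] yaw 160.02 pitch(tail up) 0.24 roll 0.41 open 0.0498 F [ 0.1 -0.5  1. ]
tool shift mm [-0.6 -0.2 37.1] az 0.02
```

```bash
python3 -m creep '[[[0,0,0.02],[0,0,0],0.05],[[0,0,0.017],[0,0,0],0.05],[[0,0,0],[0,0,0],0.05],[[0,0,0],[0,0,0],0.05]]'
python3 -m creep '[[[0,0,0],[0,0,0],0.03],[[0,0,0],[0,0,0],0.022],[[0,0,0],[0,0,0],0.01],[[0,0,0],[0,0,0],0.01],[[0,0,0],[0,0,0],0.01]]'
python3 plan.py .6195 -.203 .056 160
```

```text
clock: 22.43
tcp_pos: [0.6203, -0.2028, 0.0578]
tcp_rot: [[-0.94, 0.341, 0.001], [0.341, 0.94, 0.007], [0.001, 0.007, -1.0]]
wrist_force: [0.6, 0.5, 0.6]
opening: 0.05
grasp_force: 0.0
clock: 22.85
tcp_pos: [0.6214, -0.2023, 0.0585]
tcp_rot: [[-0.94, 0.341, 0.004], [0.341, 0.94, 0.008], [-0.001, 0.008, -1.0]]
wrist_force: [0.3, 1.7, 4.1]
opening: 0.0144
grasp_force: 60.6
t 22.85 pos [ 0.6214 -0.2023  0.0585] yaw 160.08 pitch(tail up) -0.06 roll 0.48 open 0.0144 F [0.3 1.7 4.1]
tool shift mm [ 1.5 -1.3  2.5] az 0.08
```

```bash
python3 -m creep '[[[0,0,0.005],[0,0,0],0.01],[[0,0,0.005],[0,0,0],0.01],[[0,0,0.004],[0,0,0],0.01],[[0,0,0],[0,0,0],0.01],[[0,0,0],[0,0,0],0.01]]'
python3 plan.py .6195 -.203 .044 160
```

```text
clock: 23.27
tcp_pos: [0.6218, -0.2024, 0.0467]
tcp_rot: [[-0.94, 0.341, 0.004], [0.341, 0.94, 0.006], [-0.001, 0.007, -1.0]]
wrist_force: [-4.1, 2.1, 18.0]
opening: 0.0144
grasp_force: 62.5
t 23.27 pos [ 0.6218 -0.2024  0.0467] yaw 160.07 pitch(tail up) -0.07 roll 0.41 open 0.0144 F [-4.1  2.1 18. ]
tool shift mm [ 1.9 -1.4  2.7] az 0.07
```

```bash
python3 -m creep '[[[0,0,0.002],[0,0,5],0.01],[[0,0,0],[0,0,6],0.01],[[0,0,0],[0,0,6],0.01],[[0,0,0],[0,0,6],0.01]]'
python3 plan.py .6195 -.203 .044 91
python3 -m creep '[[[0,0,0],[0,0,6],0.01],[[0,0,0],[0,0,6],0.01],[[0,0,0],[0,0,6],0.01],[[0,0,0],[0,0,6],0.01],[[0,0,0],[0,0,6],0.01]]'
python3 plan.py .6195 -.203 .044 91
```

```text
clock: 23.6
tcp_pos: [0.6218, -0.2028, 0.0466]
tcp_rot: [[-0.729, 0.685, 0.003], [0.685, 0.728, 0.005], [0.001, 0.006, -1.0]]
wrist_force: [-7.4, 1.5, 26.4]
opening: 0.0149
grasp_force: 63.8
t 23.60 pos [ 0.6218 -0.2028  0.0466] yaw 136.76 pitch(tail up) 0.05 roll 0.34 open 0.0149 F [-7.4  1.5 26.4]
tool shift mm [ 1.6 -1.7  2.6] az 45.76
clock: 24.02
tcp_pos: [0.6214, -0.203, 0.0466]
tcp_rot: [[-0.288, 0.958, 0.003], [0.958, 0.288, 0.005], [0.004, 0.004, -1.0]]
wrist_force: [-7.7, 1.9, 28.8]
opening: 0.0144
grasp_force: 63.9
t 24.02 pos [ 0.6214 -0.203   0.0466] yaw 106.76 pitch(tail up) 0.23 roll 0.22 open 0.0144 F [-7.7  1.9 28.8]
tool shift mm [ 0.6 -1.8  2.6] az 15.76
```

Rotation is following. Finish to the stop, then release.

```bash
python3 -m creep '[[[0,0,0],[0,0,6],0.01],[[0,0,0],[0,0,6],0.01],[[0,0,0],[0,0,4],0.01],[[0,0,0],[0,0,2],0.01],[[0,0,0],[0,0,0],0.01]]'
python3 plan.py .6195 -.203 .044 91; python3 -c "
from station import readout;print(readout.read_state()['wrist_torque'])"
```

```text
clock: 24.43
tcp_pos: [0.6212, -0.2029, 0.0466]
tcp_rot: [[0.014, 1.0, 0.002], [1.0, -0.014, 0.004], [0.004, 0.002, -1.0]]
wrist_force: [-8.5, 1.5, 29.3]
opening: 0.0144
grasp_force: 67.4
t 24.43 pos [ 0.6212 -0.2029  0.0466] yaw 89.21 pitch(tail up) 0.23 roll 0.12 open 0.0144 F [-8.5  1.5 29.3]
tool shift mm [-0.2 -1.7  2.6] az -1.79
[0.56535975 2.17420202 0.90486649]
```

```bash
python3 -m creep '[[[0,0,-0.003],[0,0,-1],0.01],[[0,0,-0.002],[0,0,0],0.01],[[0,0,0],[0,0,0],0.01]]'
python3 -m creep '[[[0,0,0],[0,0,0],0.03],[[0,0,0],[0,0,0],0.045],[[0,0,0],[0,0,0],0.05],[[0,0,0],[0,0,0],0.05]]'
python3 -m creep '[[[0,0,-0.01],[0,0,0],0.05],[[0,0,-0.03],[0,0,0],0.05],[[0,0,-0.04],[0,0,0],0.05],[[0,0,-0.04],[0,0,0],0.05],[[0,0,-0.04],[0,0,0],0.05]]'
python3 -m creep '[[[-0.04,0,0],[0,0,0],0.05],[[-0.04,0,0],[0,0,0],0.05],[[-0.04,0,0],[0,0,0],0.05],[[-0.04,0,0],[0,0,0],0.05],[[-0.04,0,0],[0,0,0],0.05]]'
python3 -m creep '[[[-0.04,0,0],[0,0,0],0.05],[[0,0,0],[0,0,0],0.05],[[0,0,0],[0,0,0],0.05],[[0,0,0],[0,0,0],0.05]]'
cat > k2.py <<'E'
from fit import *
src=open("knob.py").read().replace('\ngo(ims)\n','\n');exec(src)
ims={c:grab_frame(c) for c in("top","side")}
for z in(0,-.008,-.012): print(z);go(ims,z)
from m2 import bay
for n,b in dict(bay2=(.5907,.0502,.034),bay3=(.533,.3382,.098)).items():
    P=bay(30,31)
    for dx in(-.004,0,.004,.008):
      print(n,dx,[round(sum(((render(c,P+[q+[.002+dx,0,.014] for q in CELL],b)-np.clip(1-fg(ims[c])/30,0,1))[render(c,BAY+[CELL[2]+[0,0,.02]],b)>0]**2).sum() for c in(k,)),1) for k in("top","side")])
# brass/white/black layout along the bay axis, top camera
for n,b in dict(bay1=(.588,.203,.02),bay2=(.5907,.0502,.034),bay3=(.533,.3382,.098)).items():
    o=[]
    for x in np.arange(-60,70,4):
        P=np.array([[b[0]+np.cos(b[2])*x/1e3,b[1]+np.sin(b[2])*x/1e3,.047]]);u=proj("top",P)[0];r,g,bb=cv2.getRectSubPix(ims["top"],(1,1),tuple(u.astype(np.float32)))[0,0].astype(int)
        o.append("W" if min(r,g,bb)>140 else "B" if max(r,g,bb)<75 else "y" if r>bb+40 else "u" if bb>r+40 else "-")
    print(n,"".join(o))
E
sed -i 's/^for n,p0 in/if __name__=="__main__":\n for n,p0 in/; s/^  for w/  for w/' m2.py; python3 k2.py
```

```text
clock: 24.68
tcp_pos: [0.6207, -0.2028, 0.0485]
tcp_rot: [[-0.004, 1.0, 0.002], [1.0, 0.004, 0.006], [0.006, 0.002, -1.0]]
wrist_force: [-2.4, 0.7, 9.5]
opening: 0.0147
grasp_force: 63.0
clock: 25.02
tcp_pos: [0.6193, -0.2031, 0.0452]
tcp_rot: [[-0.001, 1.0, -0.0], [1.0, 0.001, 0.008], [0.008, -0.0, -1.0]]
wrist_force: [0.1, 0.3, -0.7]
opening: 0.0496
grasp_force: 0.0
clock: 25.43
tcp_pos: [0.6194, -0.2039, 0.208]
tcp_rot: [[-0.001, 1.0, 0.0], [1.0, 0.001, 0.008], [0.008, 0.0, -1.0]]
wrist_force: [0.5, -0.3, 0.7]
opening: 0.0502
grasp_force: 0.0
clock: 25.85
tcp_pos: [0.6196, -0.4061, 0.2052]
tcp_rot: [[-0.001, 1.0, 0.001], [1.0, 0.001, 0.007], [0.007, 0.001, -1.0]]
wrist_force: [0.7, -0.3, -0.5]
opening: 0.0499
grasp_force: 0.0
clock: 26.18
tcp_pos: [0.6201, -0.4434, 0.204]
tcp_rot: [[-0.001, 1.0, 0.001], [1.0, 0.001, 0.009], [0.009, 0.001, -1.0]]
wrist_force: [0.0, 0.7, -0.1]
opening: 0.05
grasp_force: 0.0
0
[(np.float64(64.3), 'both', [0.6185, -0.2013], np.float64(97.8)), (np.float64(64.5), 'both', [0.6185, -0.2012], np.float64(97.7)), (np.float64(64.7), 'both', [0.6186, -0.2011],
[... 1383 characters left out ...]
at64(94.0))]
[(np.float64(11.8), 'top', [0.6194, -0.2028], np.float64(92.6)), (np.float64(11.8), 'top', [0.6198, -0.2028], np.float64(93.8)), (np.float64(11.8), 'top', [0.6198, -0.2028], np.float64(93.8))]
bay2 -0.004 [np.float64(10.9), np.float64(22.8)]
bay2 0 [np.float64(10.9), np.float64(22.8)]
bay2 0.004 [np.float64(10.9), np.float64(23.0)]
bay2 0.008 [np.float64(10.9), np.float64(22.7)]
bay3 -0.004 [np.float64(11.2), np.float64(20.4)]
bay3 0 [np.float64(11.2), np.float64(20.5)]
bay3 0.004 [np.float64(11.2), np.float64(21.9)]
bay3 0.008 [np.float64(11.2), np.float64(24.5)]
bay1 ---BBBByyyyyyyyyyyyyyyyyyyWWWWWuu
bay2 ---BBB-yyyyyyyyyyyyyyyyyyyWWWWWuu
bay3 ---BBBByyyyyyyyyyyyyyyyyyyWWWWWuu
```

The knob fits best at 8 mm down and about 67° round, which means it is latched. Bays 2 and 3 match bay 1's layout along the axis. Handing in.

```bash
python3 -c "
from station import ctrl;print(ctrl.close_job())"
```

```text
the job is handed in; nothing more can be done
None
```

I handed the job in with bays 2 and 3 loaded and let go and the knob turned and latched down; final camera measurements agree, but no verdict came back, and I viewed 12 pictures, two over the limit of 10.

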